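# Nest the parts pots on their stand and close the stack

### The job

Tidy the fitter's bench: first take the pipe coupling off the round blue stand and lay it in the yellow offcut tray, then nest all the aluminium pots on the bench upright into one straight stack, the lowest with its foot down in the stand's well, and only then put the red lid squarely on the top pot, knob up. Leave the other things on the bench where they are.

Things in the scene. Friction and masses are not known exactly. Their poses are not given: they have to be found in the camera images.
- pot1: one of up to six identical empty tapered aluminium pots (None if absent), upright on the bench: 75 mm tall, 48 mm wide at the foot growing evenly to 69 mm at the rim, wall 2.5 mm, inner floor 30 mm above its underside; nested in another it stands 30 mm higher than that one, its top 30 mm showing. Round. Origin: centre of the underside; z up out of the mouth. 160 g
- pot2: one of up to six identical empty tapered aluminium pots (None if absent), upright on the bench: 75 mm tall, 48 mm wide at the foot growing evenly to 69 mm at the rim, wall 2.5 mm, inner floor 30 mm above its underside; nested in another it stands 30 mm higher than that one, its top 30 mm showing. Round. Origin: centre of the underside; z up out of the mouth. 160 g
- pot3: one of up to six identical empty tapered aluminium pots (None if absent), upright on the bench: 75 mm tall, 48 mm wide at the foot growing evenly to 69 mm at the rim, wall 2.5 mm, inner floor 30 mm above its underside; nested in another it stands 30 mm higher than that one, its top 30 mm showing. Round. Origin: centre of the underside; z up out of the mouth. 160 g
- pot4: one of up to six identical empty tapered aluminium pots (None if absent), upright on the bench: 75 mm tall, 48 mm wide at the foot growing evenly to 69 mm at the rim, wall 2.5 mm, inner floor 30 mm above its underside; nested in another it stands 30 mm higher than that one, its top 30 mm showing. Round. Origin: centre of the underside; z up out of the mouth. 160 g
- pot5: one of up to six identical empty tapered aluminium pots (None if absent), upright on the bench: 75 mm tall, 48 mm wide at the foot growing evenly to 69 mm at the rim, wall 2.5 mm, inner floor 30 mm above its underside; nested in another it stands 30 mm higher than that one, its top 30 mm showing. Round. Origin: centre of the underside; z up out of the mouth. 160 g
- pot6: one of up to six identical empty tapered aluminium pots (None if absent), upright on the bench: 75 mm tall, 48 mm wide at the foot growing evenly to 69 mm at the rim, wall 2.5 mm, inner floor 30 mm above its underside; nested in another it stands 30 mm higher than that one, its top 30 mm showing. Round. Origin: centre of the underside; z up out of the mouth. 160 g
- lid: red round lid, starting knob up on the bench: spigot below, 48 to 54 mm wide, 7 mm deep, that enters a pot's mouth; flange 78 mm wide, 5 mm thick, that rests on the rim; black knob 24 mm wide, from 12 to 50 mm above the underside. Origin: centre of the spigot's underside, z up to the knob. Seated, its origin is 68 mm above that of the pot it closes. 110 to 180 g
- stand: fixed round blue stand, 120 mm wide, 16 mm high, with a round well 56 mm wide in its middle whose floor is 6 mm above the bench (10 mm deep); the lowest pot's foot stands on that floor. Origin: centre of the underside, on the bench
- coupling: rusty brown pipe coupling, a plain open tube, 60 mm outside, 46 mm inside, 70 mm long, starting upright on the stand's top (16 mm up) over the well. Origin: centre of its lower end; z along the tube. 0.3 to 0.5 kg
- tray: fixed yellow open tray for offcuts, 190 mm (its x) by 150 mm (its y), walls 40 mm high and 4 mm thick, floor 4 mm thick. Origin: centre of the underside, on the bench
- wrench: open-ended steel wrench, 180 mm, lying flat; not part of the job. Origin: underside
- screwdriver: screwdriver, 200 mm, lying flat; not part of the job. Origin: underside
- hammer: hammer lying flat beyond the pots; not part of the job. Origin: underside
- spray_can: upright spray can, 64 mm wide, 190 mm tall, far side of the bench; not part of the job. Origin: underside
- grind_disc: dark grinding disc, 115 mm wide, lying flat, far side; not part of the job. Origin: underside
- wire_brush: brush lying flat, near left; not part of the job. Origin: underside

How it is judged (in metres and radians):
On the way, in this order (a step that is already met when the one before it is completed fails the run):
1. the coupling lies released in the tray (x of coupling in the frame of tray between -0.095 and 0.095 m and y of coupling in the frame of tray between -0.075 and 0.075 m and height (world z) of coupling below 0.05 m and linear speed of coupling below 0.02 m/s and contact force between coupling and the fingers below 0.05 N), for 0.2 s.
2. all pots present are nested upright in one stack in the stand's well, released (horizontal distance between each of pot1, pot2, pot3, pot4, pot5, pot6 and stand below 0.01 m and angle between each of pot1, pot2, pot3, pot4, pot5, pot6's own z axis and vertical below 0.08 rad and (height (world z) of pot1 between 0.001 and 0.011 m or height (world z) of pot1 between 0.031 and 0.041 m or height (world z) of pot1 between 0.061 and 0.071 m or height (world z) of pot1 between 0.091 and 0.101 m or height (world z) of pot1 between 0.121 and 0.131 m or height (world z) of pot1 between 0.151 and 0.161 m) and linear speed of each of pot1, pot2, pot3, pot4, pot5, pot6 below 0.02 m/s and contact force between each of pot1, pot2, pot3, pot4, pot5, pot6 and the fingers below 0.05 N and (height (world z) of pot2 between 0.001 and 0.011 m or height (world z) of pot2 between 0.031 and 0.041 m or height (world z) of pot2 between 0.061 and 0.071 m or height (world z) of pot2 between 0.091 and 0.101 m or height (world z) of pot2 between 0.121 and 0.131 m or height (world z) of pot2 between 0.151 and 0.161 m) and (height (world z) of pot3 between 0.001 and 0.011 m or height (world z) of pot3 between 0.031 and 0.041 m or height (world z) of pot3 between 0.061 and 0.071 m or height (world z) of pot3 between 0.091 and 0.101 m or height (world z) of pot3 between 0.121 and 0.131 m or height (world z) of pot3 between 0.151 and 0.161 m) and (height (world z) of pot4 between 0.001 and 0.011 m or height (world z) of pot4 between 0.031 and 0.041 m or height (world z) of pot4 between 0.061 and 0.071 m or height (world z) of pot4 between 0.091 and 0.101 m or height (world z) of pot4 between 0.121 and 0.131 m or height (world z) of pot4 between 0.151 and 0.161 m) and (height (world z) of pot5 between 0.001 and 0.011 m or height (world z) of pot5 between 0.031 and 0.041 m or height (world z) of pot5 between 0.061 and 0.071 m or height (world z) of pot5 between 0.091 and 0.101 m or height (world z) of pot5 between 0.121 and 0.131 m or height (world z) of pot5 between 0.151 and 0.161 m) and (height (world z) of pot6 between 0.001 and 0.011 m or height (world z) of pot6 between 0.031 and 0.041 m or height (world z) of pot6 between 0.061 and 0.071 m or height (world z) of pot6 between 0.091 and 0.101 m or height (world z) of pot6 between 0.121 and 0.131 m or height (world z) of pot6 between 0.151 and 0.161 m)), for 0.2 s.
3. the lid sits on the top pot (horizontal distance between lid and stand below 0.016 m and angle between lid's own z axis and vertical below 0.08 rad and (height (world z) of lid between 0.068 and 0.08 m or height (world z) of lid between 0.098 and 0.11 m or height (world z) of lid between 0.128 and 0.14 m or height (world z) of lid between 0.158 and 0.17 m or height (world z) of lid between 0.188 and 0.2 m or height (world z) of lid between 0.218 and 0.23 m) and z of lid in the frame of pot1 above 0.06 m and z of lid in the frame of pot2 above 0.06 m and z of lid in the frame of pot3 above 0.06 m and z of lid in the frame of pot4 above 0.06 m and z of lid in the frame of pot5 above 0.06 m and z of lid in the frame of pot6 above 0.06 m and linear speed of lid below 0.02 m/s and contact force between lid and the fingers below 0.05 N), for 0.2 s.
At the end, for the whole second after the job is handed in: Coupling at rest in the tray. Every pot upright (0.08 rad), within 10 mm of the stand's axis, nested at a 30 mm step of the stack (5 mm), the lowest on the well's floor. Lid level, within 16 mm of the axis, seated on the top pot (6 mm). All released and still (all of step 1 and all of step 2 and all of step 3); the robot touches nothing.
It fails at once if a tool or other thing that is not part of the job is shoved more than 6 cm (distance of any of wrench, screwdriver, hammer, spray_can, grind_disc, wire_brush from where it was at the start of the episode above 0.06 m).
Of pot1, pot2, pot3, pot4, pot5, pot6 only 4 to 6 are there at a start; the rules pass over those that are not, and their reading is None.
At some moment in a run one of lid, pot1, pot2, pot3, pot4, pot5, pot6 may be knocked a few centimetres aside while the robot is not near it.
Once in a run the grip may slacken for a moment while it holds something.
It also fails if it takes over 210 s, if anything falls off the work surface, if the arm or the gripper's body presses on something with over 40 N, if the wrist force passes 120 N, or if a joint passes its speed limit or range.

### The arm

A 6-joint arm with a two-finger parallel gripper is mounted at the origin on the work surface. World frame = base frame: x ahead of the robot, y to its left, z up, the work surface at z = 0. Lengths are in mm, angles in rad, forces in N, time in s.
With the tool pointing down it reaches from about 375 to 750 mm from the base axis. Payload 9 kg.
Tool frame: the origin (TCP) lies midway between the tips of the shut fingers; the grasp point (between the pads) lies 19 mm behind it (arm.tcp_to_grasp is the distance from the TCP to the grasp point, in mm); y points along the fingers, z is the direction in which the jaws open and shut, and the axes are right-handed (so a half turn about y gives the same grasp; the last joint's range is limited). The gripper opens to 85 mm and grips with 20 to 120 N. Pads are 22 mm wide; open, the fingers measure 114 mm over their backs; the gripper's body (76 mm by 85 mm) begins 54 mm behind the grasp point. The pads swing forward as they close: fully open they stand 13 mm farther back than shut.
Start: joints at [-1.566, 0.104, 0.097, 1.564, 0, 1.353], TCP at [132.584, -585.199, 231.331] pointing down, gripper open.
Joint ranges: [-2.99, 2.99], [-0.84, 1.86], [-1.1, 1.16], [-1.84, 2.11], [-1.51, 1.56], [-3.14, 3.14]. Speed limits (rad/s): [2.22, 2.22, 2.57, 3.14, 3.14, 3.14].

### API

Orientations are given as a unit quaternion [x, y, z, w].
In Python, from rig import arm gives the robot as it stands.
- The arm moves only by the tool play_rows, never from a script. Its argument "moves" is a list of rows, each a list of 2 entries, a list of its own where there are three numbers: the shift along the tool's x, y, z in m, then the turn about the tool's y in rad. A call has 1 to 5 rows; each row is the pose to reach, as a shift and turn from the pose commanded when the call began, along the tool's axes at that moment; what a row does not reach only later rows make up. A row lasts 1/10 s, in which the tool goes at most 50 mm and 8.59 degrees, less where a joint would pass 70% of its speed; a pose out of reach is approached as far as the arm can. A call with a gripper value outside its range is refused whole. "jaw" is the finger opening in m, from 0 to 0.0854, set as the call begins (left out, the last holds). The fingers move at their own pace and stop on an object; "grip_force" is the grip in N (left out, the last holds). Time passes only in rows, so rows that repeat a pose let the fingers close. It gives the time, the measured TCP pose, the force and the opening at its end, in the units of the state.
- arm.observe(): the state, without advancing time (a new reading comes with each control period).
- arm.snapshot(name): name is "scene" or "top" or "wrist"; returns a dict with "image" (480x640x3 uint8, red, green, blue), "depth" (480x640 float32, mm along the optical axis (not along the pixel's ray), 0 where there is no reading), "intrinsics" (3x3 intrinsics, pixels), "distortion" ([k1, k2, p1, p2, k3] as OpenCV has them; the pictures are not rectified), "R" (3x3) and "t" (3): a world point X has camera coordinates R X + t; the wrist camera has in their place "tool_from_camera" (4x4, takes a point from camera to tool coordinates, whose origin is the TCP and whose axes are the tool frame's). Camera axes: x right, y down, z forward; pixel columns grow to the right and rows downward; lengths in mm; the calibration is good to about 2 mm. A picture is of the moment at which its call begins: read the wrist's pose just before it.
- arm.close_job(): hands the job in, once; it reports no verdict.
The state is a dict: "clock": time; "joint_pos": joint angles; "qd": joint speeds; "effort": joint torques, N m; "position": TCP position; "eef_rot": TCP orientation; "ft_force": force on the tool from outside, world axes, zero at the start; "ft_torque": the same for the moment, N m; "opening": finger opening in mm.
Only numpy, scipy, OpenCV 4.12 (cv2) and the standard library are available. Lean on these libraries where they do the work, as an engineer would, in place of code of your own. Each camera call takes 0.05 s, during which the arm holds its last target.

## Working session

There is one attempt and no reset: what is moved stays moved. The work goes in short steps, Python scripts to look and compute and a tool call to move; the robot and the scene stay as the last step left them, time stands still between calls to the robot, and variables do not carry over. Pictures are saved under pics/ and viewed, and the job is handed in when it is done.

Besides the shell and the picture viewer there is one more tool, called after ">>>" as name(argument=value, ...) on one line, values as JSON. play_rows: Moves the arm, as the interface text tells. Its arguments: {"type":"object","properties":{"moves":{"type":"array","items":{"type":"array"}},"jaw":{"type":"number"},"grip_force":{"type":"number"}},"required":["moves"]}

```bash
ls -la; mkdir -p pics
cat > h.py <<'E'
import numpy as np, cv2
from rig import arm
from scipy.spatial.transform import Rotation as Rn
def snap(name,fn=None):
    st=arm.observe(); s=arm.snapshot(name)
    if fn: cv2.imwrite('pics/'+fn,cv2.cvtColor(s['image'],cv2.COLOR_RGB2BGR))
    return st,s
def cam(st,s):
    if 'R' in s: return np.array(s['R']),np.array(s['t'])
    T=np.array(s['tool_from_camera']); Rt=Rn.from_quat(st['eef_rot']).as_matrix()
    Rc=Rt@T[:3,:3]; c=Rt@T[:3,3]+np.array(st['position'])
    return Rc.T,-Rc.T@c
def pts(st,s,uv,z=None):
    """uv Nx2 -> world; z plane height, or use depth"""
    uv=np.asarray(uv,float).reshape(-1,2); K=np.array(s['intrinsics']);d=np.array(s['distortion'])
    n=cv2.undistortPoints(uv.reshape(-1,1,2),K,d).reshape(-1,2)
    R,t=cam(st,s); ray=np.c_[n,np.ones(len(n))]
    if z is None:
        dep=s['depth'][uv[:,1].astype(int),uv[:,0].astype(int)]
        return (ray*dep[:,None]-t)@R
    c=-R.T@t; dw=ray@R
    return c+dw*((z-c[2])/dw[:,2])[:,None]
def cloud(st,s):
    h,w=s['depth'].shape; v,u=np.mgrid[:h,:w]
    return pts(st,s,np.c_[u.ravel(),v.ravel()]).reshape(h,w,3)
E
python3 - <<'E'
from h import *
print(arm.observe())
for n in ['scene','top','wrist']:
    st,s=snap(n,n+'0.png')
    R,t=cam(st,s); print(n,-R.T@t, s['intrinsics'])
    print(s.get('tool_from_camera'))
E
```

```text
total 12
drwxr-xr-x  3 agent agent 4096 Dec  7 03:02 .
drwxr-xr-x 23 root  root  4096 Dec  7 03:02 ..
drwxr-xr-x  2 agent agent 4096 Dec  7 03:02 pics
{'clock': 0.0, 'joint_pos': array([-1.56569738e+00,  1.04692991e-01,  9.64668638e-02,  1.56387814e+00,
        1.93998861e-05,  1.35304945e+00]), 'qd': array([-0.00113407,  0.00098245,  0.0003106 ,  0.00062282, -0.00063525,
       -0.00126052]), 'effort': array([-6.00915773e-04, -5.56922865e+01,  5.03655267e+01,  1.68762216e-02,
       -3.77952811e-04,  2.76799042e-06]), 'position': array([ 132.58964472, -584.83596667,  230.52468372]), 'eef_rot': array([-0.07856906,  0.70318087, -0.70226269,  0.07868085]), 'ft_force': array([-0.56895302, -0.130224  ,  1.26217304]), 'ft_torque': array([ 0.02759768, -0.06077308,  0.02015749]), 'opening': 85.28261020509957}
scene [1523.1025411  -405.03680569  779.90242726] [[505.78706136   0.         324.59480168]
 [  0.         505.78706136 243.04239709]
 [  0.           0.           1.        ]]
None
top [ 416.82295464    9.36897571 1454.910852  ] [[579.73590349   0.         315.26636652]
 [  0.         579.73590349 235.12931696]
 [  0.           0.           1.        ]]
None
wrist [ 212.89028849 -567.36106011  372.63834051] [[432.19614928   0.         323.94998945]
 [  0.         432.19614928 235.73787467]
 [  0.           0.           1.        ]]
[[ 3.21674075e-04  9.47939202e-01  3.18451199e-01 -8.22161609e+01]
 [-8.97043376e-04 -3.18450814e-01  9.47938961e-01 -1.42009478e+02]
 [ 9.99999546e-01 -5.90591927e-04  7.47905211e-04  5.08209243e-01]
 [ 0.00000000e+00  0.00000000e+00  0.00000000e+00  1.00000000e+00]]
```

View pics/top0.png

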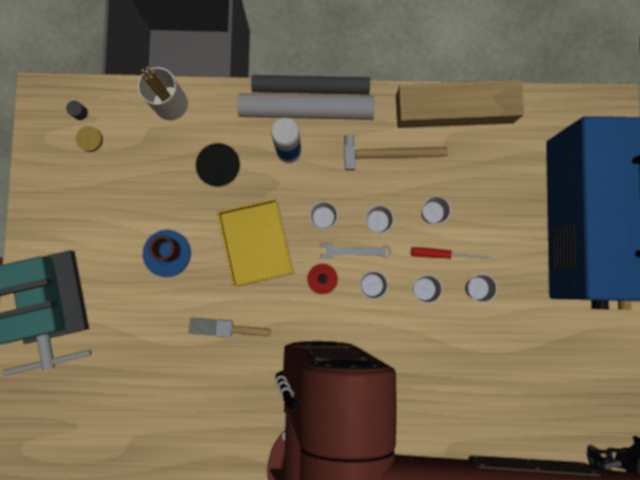

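View pics/scene0.png

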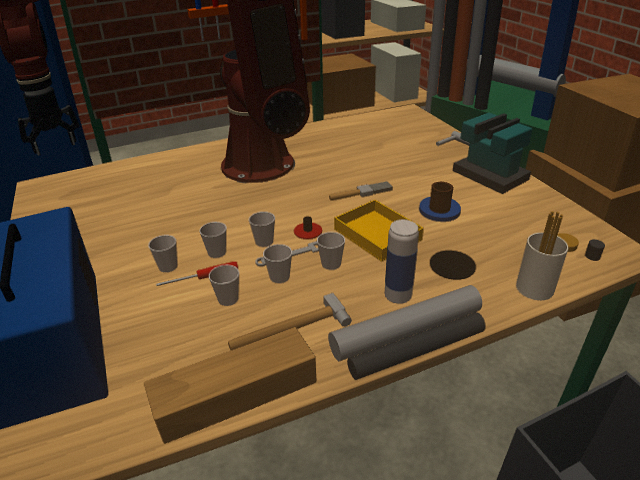

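Run:
```python
from h import *
st,s=snap('top')
C=cloud(st,s); np.save('c0.npy',C); np.save('i0.npy',s['image'])
z=C[...,2]; ok=s['depth']>0
def blobs(m,name):
    n,l,stt,c=cv2.connectedComponentsWithStats(m.astype(np.uint8))
    for i in range(1,n):
        if stt[i,4]>60:
            ys,xs=np.where(l==i); P=C[ys,xs]
            (cx,cy),r=cv2.minEnclosingCircle(P[:,:2].astype(np.float32))
            print(name,stt[i],c[i].round(1),'circ',round(cx,1),round(cy,1),round(r,1),'z',P[:,2].min().round(),np.median(P[:,2]).round(1),P[:,2].max().round(1))
blobs(ok&(z>60)&(z<95),'z60-95')
hsv=cv2.cvtColor(s['image'],cv2.COLOR_RGB2HSV); H,S,V=hsv[...,0],hsv[...,1],hsv[...,2]
blobs((S>120)&(H>100)&(H<125),'blue')
blobs((S>120)&(H>22)&(H<35),'yellow')
blobs((S>150)&((H<6)|(H>174)),'red')
```

```text
z60-95 [156  74  18   8  72] [164.4  77. ] circ 938.9 392.4 20.6 z 61.0 77.1 94.7
z60-95 [ 398   80  126   42 4574] [460.6 100.2] circ 901.0 -331.8 156.2 z 60.0 75.4 85.9
z60-95 [143  83   8  18  72] [145.9  90.8] circ 903.2 435.7 18.6 z 60.0 78.5 94.6
z60-95 [149  84  34  30 202] [170.5 104.3] circ 895.3 392.9 43.4 z 60.0 78.7 94.8
z60-95 [242  96  44  12 211] [262.7 101.2] circ 892.3 152.3 53.7 z 60.0 61.8 68.9
z60-95 [287  96  27  14 113] [299.6 102. ] circ 896.2 62.1 32.3 z 60.0 61.9 69.1
z60-95 [314  97  61  14 298] [345.2 103.1] circ 893.4 -47.1 74.7 z 60.0 62.2 69.3
z60-95 [552 133  13 167 977] [556.4 216.4] circ 619.0 -560.3 198.4 z 60.0 78.0 95.0
z60-95 [276 145  25  14  88] [289.3 154.4] circ 769.6 87.8 29.9 z 60.0 77.2 95.0
z60-95 [422 196  29  28 181] [437.9 208.1] circ 626.6 -271.2 34.7 z 60.0 72.9 82.1
z60-95 [310 202  28  28 163] [323.6 212.8] circ 608.6 -1.5 34.2 z 60.0 72.7 84.1
z60-95 [366 205  28  29 161] [381.5 217. ] circ 602.4 -136.6 34.7 z 60.0 72.8 84.5
z60-95 [148 236  30  25 340] [162.  248.1] circ 522.2 381.2 31.6 z 60.0 84.7 93.6
z60-95 [360 271  28  29 16
[... 864 characters left out ...]
395.1 19.3 z -1.0 6.8 22.4
yellow [ 218  199   75   88 4515] [255.  242.7] circ 520.4 137.2 164.5 z -8.0 4.9 1454.9
red [412 248  39  10 286] [430.5 252.4] circ 474.8 -153.2 172.6 z 16.0 24.2 1454.9
red [308 264  29  30 607] [322.1 278.5] circ 455.2 -0.1 39.6 z 2.0 12.0 1454.9
red [286 349  23  22 123] [298.  358.8] circ 313.6 43.2 22.6 z 373.0 538.4 651.2
red [ 279  367   62  113 2243] [311.5 430.3] circ 209.7 50.1 211.1 z 5.0 676.7 1454.9
red [371 367  24  88 672] [385.1 408.2] circ 313.6 -42.3 115.5 z 653.0 677.0 1454.9
red [ 365  445  184   35 1157] [438.7 469.8] circ 303.8 -139.8 187.2 z 629.0 676.7 1454.9
red [363 461  15  19  76] [370.4 470.8] circ 197.7 -61.6 13.7 z 684.0 689.9 694.6
```

```bash
cat >> h.py <<'E'
def goto(x,y,z,yaw=None):
    """shift in tool axes, m, from measured pose to world target mm"""
    st=arm.observe(); R=Rn.from_quat(st['eef_rot']).as_matrix()
    d=R.T@(np.array([x,y,z])-np.array(st['position']))/1000
    print('t',round(st['clock'],2),'pos',np.round(st['position'],1),'open',round(st['opening'],1),'F',np.round(st['ft_force'],1),'-> shift',np.round(d,4))
E
python3 - <<'E'
from h import *
st=arm.observe(); R=Rn.from_quat(st['eef_rot']).as_matrix(); print(R.round(4))
goto(600,0,300)
C=np.load('c0.npy'); I=np.load('i0.npy')
# stand top ring & tray
hsv=cv2.cvtColor(I,cv2.COLOR_RGB2HSV); H,S,V=[hsv[...,i] for i in range(3)]
m=(S>120)&(H>100)&(H<125); m[:, :140]=0; m[:,195:]=0; m[:225]=0
P=C[m]; P=P[(P[:,2]>12)&(P[:,2]<20)]; print(len(P),cv2.minEnclosingCircle(P[:,:2].astype(np.float32)))
m=(S>120)&(H>22)&(H<35)
P=C[m]; P=P[(P[:,2]>36)&(P[:,2]<44)]; print(len(P),cv2.minAreaRect(P[:,:2].astype(np.float32)))
E
```

```text
[[-9.753e-01 -0.000e+00  2.210e-01]
 [-2.210e-01  8.000e-04 -9.753e-01]
 [-2.000e-04 -1.000e+00 -8.000e-04]]
t 0.2 pos [ 132.6 -585.   230.8] open 85.6 F [0.1 1.2 0. ] -> shift [-0.5851 -0.0687 -0.4673]
749 ((514.882080078125, 386.8573303222656), 57.579811096191406)
258 ((544.2721557617188, 166.24334716796875), (188.8584747314453, 149.1813201904297), 14.001338005065918)
```

>>> play_rows(moves=[[[-0.585, -0.07, -0.467], -0.8], [[-0.585, -0.07, -0.467], -0.8], [[-0.585, -0.07, -0.467], -0.8], [[-0.585, -0.07, -0.467], -0.8], [[-0.585, -0.07, -0.467], -0.8]], jaw=0.085, grip_force=60)

```text
clock: 0.7
position: [288.8, -389.0, 254.7]
eef_rot: [0.332, -0.624, 0.624, -0.332]
ft_force: [0.5, -0.7, -0.4]
opening: 85.2
```

Run:
```python
from h import *
st=arm.observe(); R=Rn.from_quat(st['eef_rot']).as_matrix(); print(R.round(3),st['joint_pos'].round(3))
goto(600,0,300)
```

```text
[[-0.558  0.     0.83 ]
 [-0.83  -0.    -0.558]
 [ 0.    -1.     0.   ]] [-1.203 -0.242 -0.192  1.621  0.     0.96 ]
t 0.7 pos [ 288.8 -389.   254.7] open 85.2 F [ 0.5 -0.7 -0.4] -> shift [-0.4965 -0.0454  0.041 ]
```

>>> play_rows(moves=[[[-0.48, -0.045, 0.04], -0.592], [[-0.48, -0.045, 0.04], -0.592], [[-0.48, -0.045, 0.04], -0.592], [[-0.48, -0.045, 0.04], -0.592], [[-0.48, -0.045, 0.04], -0.592]])

```text
clock: 1.2
position: [445.7, -195.5, 278.1]
eef_rot: [0.5, -0.5, 0.5, -0.5]
ft_force: [1.2, -0.9, -0.2]
opening: 85.4
```

Run:
```python
from h import *
st=arm.observe(); R=Rn.from_quat(st['eef_rot']).as_matrix(); print(R.round(4),st['joint_pos'].round(3))
goto(530,360,280)
```

```text
[[-1.e-03  4.e-04  1.e+00]
 [-1.e+00 -5.e-04 -1.e-03]
 [ 5.e-04 -1.e+00  4.e-04]] [-0.683 -0.225 -0.134  1.661 -0.     0.889]
t 1.2 pos [ 445.7 -195.5  278.1] open 85.4 F [ 1.2 -0.9 -0.2] -> shift [-0.5556 -0.0021  0.0838]
```

>>> play_rows(moves=[[[-0.25, 0, 0.04], 0], [[-0.25, 0, 0.04], 0], [[-0.25, 0, 0.04], 0], [[-0.25, 0, 0.04], 0], [[-0.25, 0, 0.04], 0]])

```text
clock: 1.7
position: [485.6, 51.3, 277.9]
eef_rot: [0.498, -0.501, 0.502, -0.499]
ft_force: [1.2, -0.1, 0.4]
opening: 85.0
```

>>> play_rows(moves=[[[-0.36, 0, 0.034], 0], [[-0.36, 0, 0.034], 0], [[-0.36, 0, 0.034], 0], [[-0.36, 0, 0.034], 0], [[-0.36, 0, 0.034], 0]])

```text
clock: 2.2
position: [510.4, 300.2, 277.7]
eef_rot: [0.499, -0.501, 0.502, -0.499]
ft_force: [1.1, -1.1, 0.4]
opening: 85.0
```

>>> play_rows(moves=[[[-0.12, 0, 0], 0], [[-0.12, 0, 0], 0], [[-0.12, 0, 0], 0], [[-0.12, 0, 0], 0], [[-0.12, 0, 0], 0]])

```text
clock: 2.7
position: [511.3, 417.9, 277.3]
eef_rot: [0.499, -0.501, 0.501, -0.498]
ft_force: [-0.2, -0.6, 1.1]
opening: 85.2
```

Run:
```python
from h import *
goto(530,400,280)
st,s=snap('wrist','w1.png'); print(st['joint_pos'].round(3))
```

```text
t 2.7 pos [511.3 417.9 277.3] open 85.2 F [-0.2 -0.6  1.1] -> shift [ 0.0178 -0.0027  0.0188]
[ 0.488  0.317  0.422  1.676 -0.     2.064]
```

View pics/w1.png

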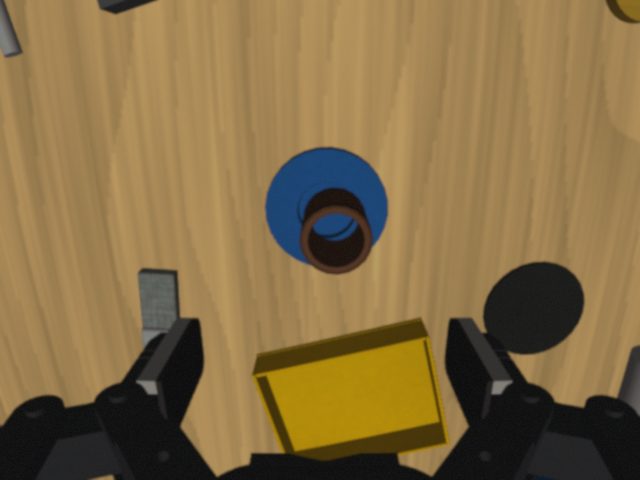

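```bash
cat >> h.py <<'E'
def circ_from_mask(st,s,m,z):
    """fit circle to the convex-hull outline of a mask projected onto plane z (algebraic LSQ)"""
    cs,_=cv2.findContours(m.astype(np.uint8),cv2.RETR_EXTERNAL,cv2.CHAIN_APPROX_NONE)
    c=max(cs,key=cv2.contourArea); hull=c.reshape(-1,2)
    P=pts(st,s,hull,z)[:,:2]
    keep=np.ones(len(P),bool)
    for _ in range(6):
        A=np.c_[2*P[keep],np.ones(keep.sum())]; b=(P[keep]**2).sum(1)
        x=np.linalg.lstsq(A,b,rcond=None)[0]; r=np.sqrt(x[2]+x[0]**2+x[1]**2)
        e=np.abs(np.linalg.norm(P-x[:2],axis=1)-r); keep=e<max(1.5,1.5*np.median(e))
    return x[0],x[1],r,keep.mean()
def comp(m,uv):
    n,l=cv2.connectedComponents(m.astype(np.uint8)); return l==l[int(uv[1]),int(uv[0])]
def hsv(s):
    h=cv2.cvtColor(s['image'],cv2.COLOR_RGB2HSV).astype(int); return h[...,0],h[...,1],h[...,2]
E
python3 - <<'E'
from h import *
st,s=snap('wrist')
H,S,V=hsv(s)
m=((S>120)&(H>100)&(H<125)); 
print('stand top',circ_from_mask(st,s,comp(m,(280,205)),16))
C=cloud(st,s); z=C[...,2]
m=(z>70)&(z<95)&(s['depth']>0); m[:190]=0; m[290:]=0; m[:,:280]=0; m[:,400:]=0
print('coupling top z',np.median(z[m]), circ_from_mask(st,s,m,86))
print(cv2.minEnclosingCircle(C[m][:,:2].astype(np.float32)))
print([ (H[239,c],S[239,c],V[239,c]) for c in (304,306,308)])
m=((S>80)&((H<12)|(H>172))&(V>50)); m=comp(m,(304,239)) ; print(m.sum(),circ_from_mask(st,s,m,86))
m=((S>120)&(H>20)&(H<35)); ys,xs=np.where(m); P=C[ys,xs]; P=P[(P[:,2]>35)&(P[:,2]<45)]; print(cv2.minAreaRect(P[:,:2].astype(np.float32)))
E
```

```text
stand top (np.float64(513.3654020639635), np.float64(390.3759396723823), np.float64(57.66413809079479), np.float64(0.6421800947867299))
coupling top z 84.98520171728389 (np.float64(520.5259916254862), np.float64(384.6511183905392), np.float64(30.381131176726985), np.float64(0.9903846153846154))
((520.5720825195312, 382.6492919921875), 30.43280029296875)
[(np.int64(12), np.int64(140), np.int64(80)), (np.int64(11), np.int64(138), np.int64(74)), (np.int64(14), np.int64(152), np.int64(42))]
306505 (np.float64(506.53439530970735), np.float64(282.75894379688674), np.float64(308.10690275992033), np.float64(0.6399821109123435))
((543.3862915039062, 167.90692138671875), (190.3610382080078, 152.2564239501953), 14.172350883483887)
```

>>> play_rows(moves=[[[0.034, 0, 0.009], 0], [[0.034, 0.05, 0.009], 0], [[0.034, 0.1, 0.009], 0], [[0.034, 0.13, 0.009], 0], [[0.034, 0.13, 0.009], 0]])

```text
clock: 3.3
position: [517.8, 381.3, 142.8]
eef_rot: [-0.501, 0.503, -0.501, 0.495]
ft_force: [-0.6, -0.8, -1.3]
opening: 85.2
```

Run:
```python
from h import *
goto(520.5,383.5,40)
```

```text
t 3.3 pos [517.8 381.3 142.8] open 85.2 F [-0.6 -0.8 -1.3] -> shift [-0.0026  0.1027  0.0034]
```

>>> play_rows(moves=[[[-0.002, 0.05, 0.003], 0], [[-0.002, 0.08, 0.003], 0], [[-0.002, 0.102, 0.003], 0], [[-0.002, 0.102, 0.003], 0], [[-0.002, 0.102, 0.003], 0]])

```text
clock: 3.8
position: [524.5, 385.9, 48.4]
eef_rot: [0.498, -0.501, 0.502, -0.499]
ft_force: [-0.7, -0.8, -0.2]
opening: 85.0
```

>>> play_rows(moves=[[[0, 0, 0], 0], [[0, 0, 0], 0], [[0, 0, 0], 0], [[0, 0, 0], 0], [[0, 0, 0], 0]], jaw=0.05, grip_force=80)

```text
clock: 4.3
position: [524.5, 386.6, 48.5]
eef_rot: [0.497, -0.501, 0.502, -0.5]
ft_force: [-1.2, 0.5, 7.5]
opening: 57.8
```

>>> play_rows(moves=[[[0, 0, 0], 0], [[0, 0, 0], 0], [[0, 0, 0], 0], [[0, 0, 0], 0]])

```text
clock: 4.7
position: [524.4, 386.6, 48.5]
eef_rot: [0.497, -0.501, 0.502, -0.5]
ft_force: [-1.2, -0.8, 8.1]
opening: 57.4
```

Run:
```python
from h import *
for i in range(4):
    st,s=snap('wrist'); print(st['position'].round(2),st['ft_force'].round(1),st['opening'],st['joint_pos'].round(4))
st,s=snap('wrist','w2.png')
```

```text
[524.44 386.62  48.5 ] [-1.2 -0.8  8.1] 57.38937636840562 [ 4.3500e-01  3.0020e-01 -1.5800e-02  1.2514e+00  1.0000e-04  2.0116e+00]
[524.47 386.62  48.53] [-1.8 -0.   7.5] 57.68112257557788 [ 4.3500e-01  3.0020e-01 -1.5800e-02  1.2514e+00  1.0000e-04  2.0117e+00]
[524.46 386.62  48.51] [-2.8  0.4  8.3] 57.24737643253189 [ 4.3500e-01  3.0020e-01 -1.5800e-02  1.2514e+00  1.0000e-04  2.0116e+00]
[524.45 386.64  48.53] [-2.1 -0.4  8.5] 57.48040968821617 [ 4.3500e-01  3.0020e-01 -1.5800e-02  1.2514e+00  1.0000e-04  2.0116e+00]
```

View pics/w2.png

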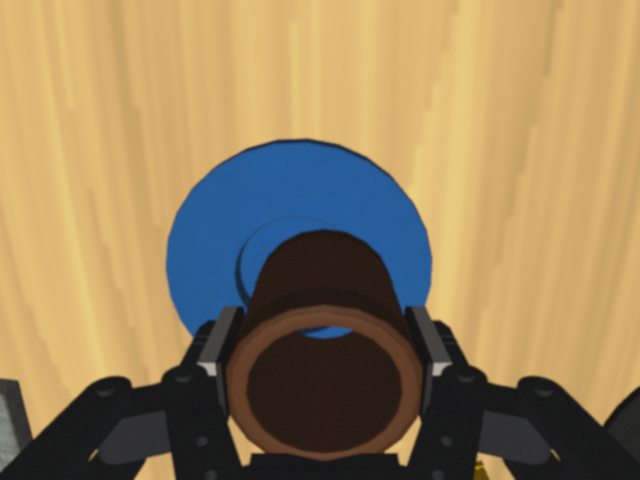

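>>> play_rows(moves=[[[0, -0.02, 0], 0], [[0, -0.05, 0], 0], [[0, -0.08, 0], 0], [[0, -0.08, 0], 0], [[0, -0.08, 0], 0]])

```text
clock: 5.45
position: [523.7, 386.1, 126.5]
eef_rot: [0.498, -0.501, 0.502, -0.499]
ft_force: [0.3, -1.1, -3.5]
opening: 57.4
```

Run:
```python
from h import *
goto(543.5,168,128)
goto(543.5,168,36)
```

```text
t 5.45 pos [523.7 386.1 126.5] open 57.4 F [ 0.3 -1.1 -3.5] -> shift [ 0.218  -0.0016  0.0211]
t 5.45 pos [523.7 386.1 126.5] open 57.4 F [ 0.3 -1.1 -3.5] -> shift [0.218  0.0904 0.0209]
```

>>> play_rows(moves=[[[0.05, 0, 0.005], 0], [[0.1, 0, 0.01], 0], [[0.15, 0, 0.015], 0], [[0.2, 0, 0.02], 0], [[0.218, 0, 0.02], 0]])

```text
clock: 5.95
position: [541.3, 163.8, 123.9]
eef_rot: [-0.499, 0.503, -0.502, 0.497]
ft_force: [-0.1, 0.5, -3.6]
opening: 57.4
```

>>> play_rows(moves=[[[0, 0, 0], 0], [[0, 0.02, 0], 0], [[0, 0.05, 0], 0], [[0, 0.07, 0], 0], [[0, 0.07, 0], 0]])

```text
clock: 6.45
position: [538.5, 168.4, 51.3]
eef_rot: [-0.501, 0.503, -0.5, 0.497]
ft_force: [-0.9, -0.3, -3.7]
opening: 57.2
```

>>> play_rows(moves=[[[0, 0, 0], 0], [[0, 0, 0], 0]])

```text
clock: 6.65
position: [542.6, 168.2, 57.0]
eef_rot: [0.498, -0.501, 0.502, -0.499]
ft_force: [0.8, 0.0, -3.3]
opening: 57.4
```

Run:
```python
from h import *
goto(543.5,168,37.5)
```

```text
t 6.65 pos [542.6 168.2  57. ] open 57.4 F [ 0.8  0.  -3.3] -> shift [0.0002 0.0195 0.0009]
```

>>> play_rows(moves=[[[0, 0.01, 0], 0], [[0, 0.018, 0], 0], [[0, 0.019, 0], 0], [[0, 0.019, 0], 0], [[0, 0.019, 0], 0]])

```text
clock: 7.15
position: [541.8, 167.7, 36.6]
eef_rot: [-0.499, 0.502, -0.501, 0.498]
ft_force: [1.5, -0.3, -2.3]
opening: 57.4
```

>>> play_rows(moves=[[[0, 0, 0], 0], [[0, 0, 0], 0], [[0, 0, 0], 0], [[0, 0, 0], 0]], jaw=0.083)

```text
clock: 7.55
position: [542.1, 167.8, 37.0]
eef_rot: [0.498, -0.501, 0.502, -0.499]
ft_force: [0.1, -0.6, -0.2]
opening: 82.8
```

>>> play_rows(moves=[[[0, 0, 0], 0], [[0, -0.05, 0], 0], [[0, -0.1, 0], 0], [[0, -0.15, 0], 0], [[0, -0.2, 0], 0]])

```text
clock: 8.05
position: [541.6, 167.8, 238.9]
eef_rot: [0.498, -0.501, 0.502, -0.499]
ft_force: [-0.2, 0.5, -0.1]
opening: 83.1
```

>>> play_rows(moves=[[[-0.05, 0, 0], 0], [[-0.1, 0, 0], 0], [[-0.1, 0, 0], 0], [[-0.1, 0, 0], 0]])

```text
clock: 8.45
position: [542.2, 268.7, 236.5]
eef_rot: [-0.499, 0.501, -0.501, 0.499]
ft_force: [-0.6, -0.2, -0.6]
opening: 82.9
```

Run:
```python
from h import *
goto(543.5,168,37.5)
snap('wrist','w3.png'); snap('top','t3.png')
```

```text
t 8.45 pos [542.2 268.7 236.5] open 82.9 F [-0.6 -0.2 -0.6] -> shift [0.1006 0.199  0.0018]
```

View pics/w3.png

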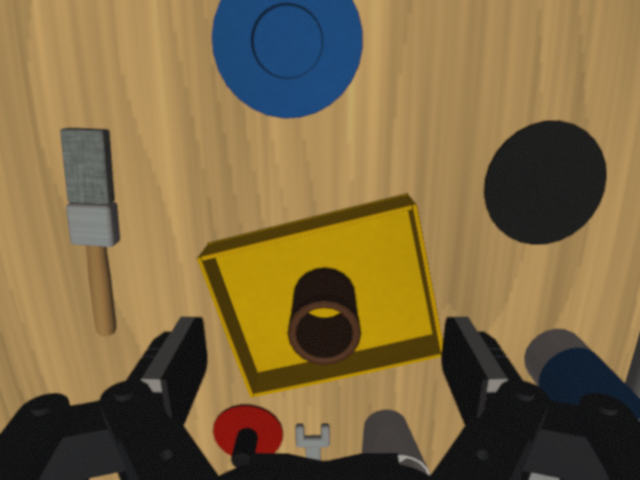

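View pics/t3.png

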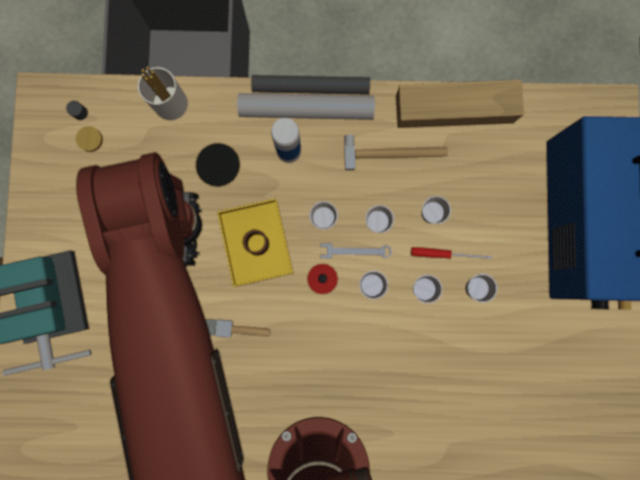

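>>> play_rows(moves=[[[-0.05, 0, 0], 0], [[-0.1, 0, -0.01], 0], [[-0.15, 0, -0.028], 0], [[-0.15, 0, -0.028], 0], [[-0.15, 0, -0.028], 0]])

```text
clock: 9.05
position: [515.3, 418.0, 236.6]
eef_rot: [0.499, -0.501, 0.501, -0.499]
ft_force: [0.9, 0.2, 0.3]
opening: 82.9
```

>>> play_rows(moves=[[[0, 0, 0], 0], [[0, 0, 0], 0]])

```text
clock: 9.25
position: [516.3, 416.3, 237.0]
eef_rot: [0.498, -0.502, 0.502, -0.498]
ft_force: [1.1, 0.2, 0.8]
opening: 82.9
```

Run:
```python
from h import *
goto(514,389,240)
st,s=snap('wrist','w4.png')
H,S,V=hsv(s)
m=((S>120)&(H>100)&(H<125)); 
n,l,stt,c=cv2.connectedComponentsWithStats(m.astype(np.uint8)); i=1+np.argmax(stt[1:,4]); print(stt[i],c[i])
print('stand',circ_from_mask(st,s,l==i,16))
g=cv2.cvtColor(s['image'],cv2.COLOR_RGB2GRAY)
u0,v0=c[i].astype(int)
sub=cv2.getRectSubPix(g,(300,300),(float(u0),float(v0)))
e=cv2.Canny(sub,15,40); cv2.imwrite('pics/w4e.png',cv2.resize(np.hstack([sub,e]),None,fx=1.3,fy=1.3))
ys,xs=np.where(e); P=pts(st,s,np.c_[xs+u0-149.5,ys+v0-149.5],16)[:,:2]
cen=np.array(circ_from_mask(st,s,l==i,16)[:2])
r=np.linalg.norm(P-cen,axis=1); k=(r>24)&(r<32); Q=P[k]
for _ in range(5):
    x=np.linalg.lstsq(np.c_[2*Q,np.ones(len(Q))],(Q**2).sum(1),rcond=None)[0]; R0=np.sqrt(x[2]+x[0]**2+x[1]**2)
    rr=abs(np.linalg.norm(P-x[:2],axis=1)-R0); Q=P[rr<1.2]
print('well',x[:2],R0,len(Q))
C=cloud(st,s); ys,xs=np.where(l==i); P=C[ys,xs]; print(np.median(P[:,2]))
```

```text
t 9.25 pos [516.3 416.3 237. ] open 82.9 F [1.1 0.2 0.8] -> shift [ 0.0273 -0.003  -0.0021]
[  254   153   133   129 13373] [320.49540118 216.71674269]
stand (np.float64(513.4979678509285), np.float64(390.2852793661067), np.float64(57.923515729832204), np.float64(1.0))
well [513.3117271  388.34638731] 27.356456050189113 155
15.128087750381805
```

View pics/w4e.png

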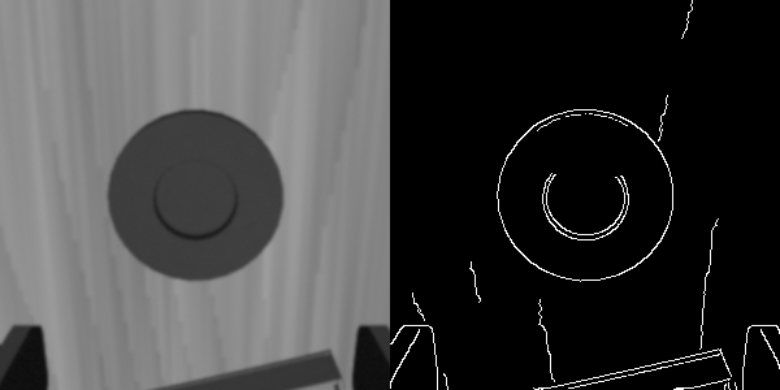

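>>> play_rows(moves=[[[0.05, 0, 0.012], 0], [[0.1, 0, 0.024], 0], [[0.15, 0, 0.036], 0], [[0.2, 0, 0.048], 0], [[0.25, 0, 0.06], 0]])

```text
clock: 9.8
position: [572.5, 171.5, 237.1]
eef_rot: [0.498, -0.502, 0.502, -0.498]
ft_force: [1.5, 0.6, 0.5]
opening: 83.1
```

>>> play_rows(moves=[[[0.05, 0, 0.012], 0], [[0.1, 0, 0.024], 0], [[0.137, 0, 0.032], 0], [[0.137, 0, 0.032], 0], [[0.137, 0, 0.032], 0]])

```text
clock: 10.3
position: [603.4, 35.6, 236.9]
eef_rot: [-0.498, 0.502, -0.502, 0.498]
ft_force: [-0.1, 0.4, 0.2]
opening: 83.2
```

>>> play_rows(moves=[[[0, 0, 0], 0], [[0, 0, 0], 0]])

```text
clock: 10.5
position: [603.3, 38.3, 237.0]
eef_rot: [0.499, -0.501, 0.501, -0.499]
ft_force: [0.3, -0.8, 0.1]
opening: 82.9
```

```bash
cat >> h.py <<'E'
def pots(st,s,zr=75,tol=8,save=None,rlo=28,rhi=40):
    """rim circles near height zr: depth band -> components -> circle fit on plane zr"""
    C=cloud(st,s); z=C[...,2]; m=((abs(z-zr)<tol)&(s['depth']>0)).astype(np.uint8)
    m=cv2.morphologyEx(m,cv2.MORPH_CLOSE,np.ones((3,3)))
    n,l,stt,c=cv2.connectedComponentsWithStats(m); out=[]
    for i in range(1,n):
        x,y,w,h,a=stt[i]
        if a<60 or x==0 or y==0 or x+w==640 or y+h==480: continue
        f=circ_from_mask(st,s,l==i,zr)
        if rlo<f[2]<rhi: out.append((f,c[i])); print('pot',np.round(f,2),'px',c[i].round(),'zmed',np.median(z[l==i]).round(1))
    return out
E
python3 - <<'E'
from h import *
goto(608,-1,40)
st,s=snap('wrist','w5.png')
pots(st,s)
E
```

```text
t 10.5 pos [603.3  38.3 237. ] open 82.9 F [ 0.3 -0.8  0.1] -> shift [0.0392 0.197  0.0048]
pot [7.7641e+02 9.2160e+01 3.0820e+01 6.1000e-01] px [539. 128.] zmed 75.3
pot [608.5    0.79  33.91   1.  ] px [331. 262.] zmed 73.7
pot [ 602.93 -132.3    35.1     0.87] px [324. 402.] zmed 72.9
pot [ 469.53 -168.17   28.99    0.57] px [201. 428.] zmed 73.3
```

View pics/w5.png

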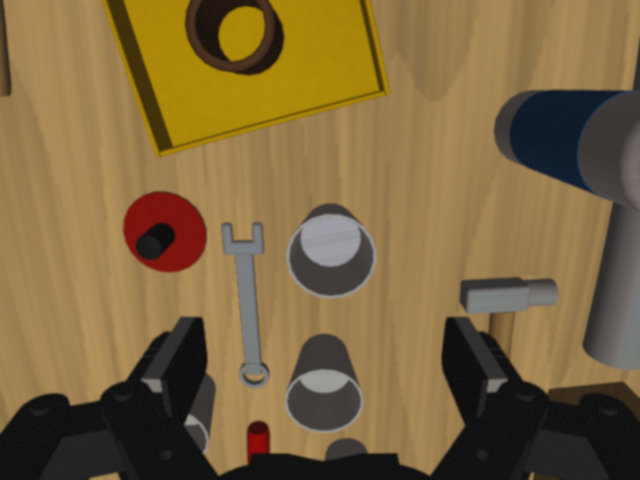

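>>> play_rows(moves=[[[0.038, 0, 0.005], 0], [[0.038, 0.04, 0.005], 0], [[0.038, 0.08, 0.005], 0], [[0.038, 0.1, 0.005], 0], [[0.038, 0.1, 0.005], 0]], jaw=0.085)

```text
clock: 11.05
position: [606.0, 0.6, 133.2]
eef_rot: [-0.5, 0.503, -0.5, 0.498]
ft_force: [-0.6, -0.2, 0.9]
opening: 85.1
```

>>> play_rows(moves=[[[0, 0, 0], 0], [[0, 0, 0], 0]])

```text
clock: 11.25
position: [609.4, -0.5, 139.0]
eef_rot: [0.498, -0.5, 0.502, -0.499]
ft_force: [-0.0, 0.1, 1.2]
opening: 84.8
```

Run:
```python
from h import *
goto(608.5,0.8,40)
st,s=snap('wrist','w6.png'); pots(st,s)
```

```text
t 11.25 pos [ 6.094e+02 -5.000e-01  1.390e+02] open 84.8 F [-0.   0.1  1.2] -> shift [-0.0014  0.099  -0.0011]
pot [608.91   0.68  33.78   1.  ] px [322. 263.] zmed 73.7
pot [ 6.0306e+02 -1.2569e+02  3.0910e+01  5.9000e-01] px [314. 422.] zmed 73.1
```

View pics/w6.png

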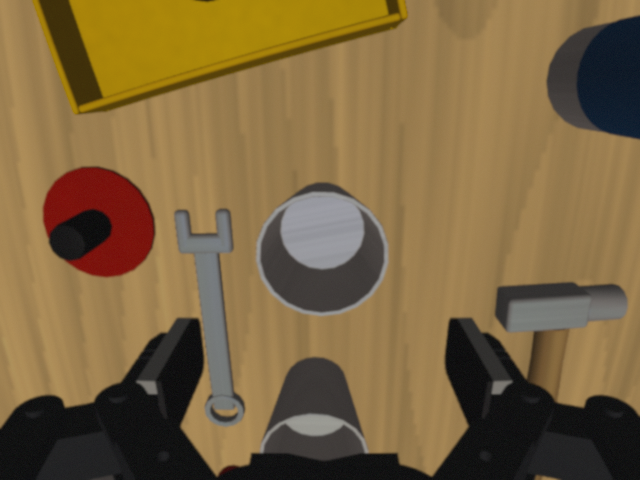

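>>> play_rows(moves=[[[-0.001, 0.03, -0.001], 0], [[-0.001, 0.06, -0.001], 0], [[-0.001, 0.09, -0.001], 0], [[-0.001, 0.099, -0.001], 0], [[-0.001, 0.099, -0.001], 0]])

```text
clock: 11.8
position: [606.9, 0.4, 37.6]
eef_rot: [-0.499, 0.502, -0.501, 0.498]
ft_force: [-0.1, 0.1, 0.4]
opening: 85.0
```

>>> play_rows(moves=[[[0, 0, 0], 0], [[0, 0, 0], 0], [[0, 0, 0], 0], [[0, 0, 0], 0], [[0, 0, 0], 0]], jaw=0.06, grip_force=50)

```text
clock: 12.3
position: [609.0, -0.1, 41.1]
eef_rot: [0.498, -0.5, 0.503, -0.499]
ft_force: [-2.4, -0.7, 6.9]
opening: 66.3
```

Run:
```python
from h import *
goto(608.5,0.8,40)
st,s=snap('wrist','w7.png'); goto(608.5,0.8,40)
```

```text
t 12.3 pos [ 6.09e+02 -1.00e-01  4.11e+01] open 66.3 F [-2.4 -0.7  6.9] -> shift [-0.0009  0.0011 -0.0006]
t 12.35 pos [ 6.09e+02 -1.00e-01  4.11e+01] open 66.5 F [-2.3  0.3  6.8] -> shift [-0.0009  0.0011 -0.0005]
```

View pics/w7.png

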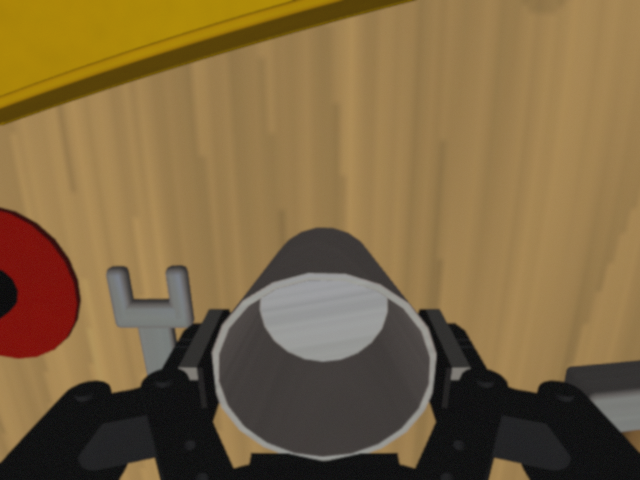

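>>> play_rows(moves=[[[0, -0.02, 0], 0], [[0, -0.05, 0], 0], [[0, -0.09, 0], 0], [[0, -0.12, 0], 0], [[0, -0.12, 0], 0]])

```text
clock: 12.85
position: [610.5, -0.4, 165.2]
eef_rot: [0.497, -0.498, 0.505, -0.5]
ft_force: [0.3, 0.3, -0.9]
opening: 66.5
```

Run:
```python
from h import *
goto(513.4,388.2,160)
```

```text
t 12.85 pos [ 6.105e+02 -4.000e-01  1.652e+02] open 66.5 F [ 0.3  0.3 -0.9] -> shift [-0.388   0.0033 -0.0995]
```

>>> play_rows(moves=[[[-0.048, 0, -0.012], 0], [[-0.096, 0, -0.024], 0], [[-0.144, 0, -0.036], 0], [[-0.192, 0, -0.048], 0], [[-0.24, 0, -0.06], 0]])

```text
clock: 13.35
position: [548.2, 242.5, 158.5]
eef_rot: [0.498, -0.501, 0.502, -0.499]
ft_force: [1.2, 0.3, -0.7]
opening: 66.4
```

>>> play_rows(moves=[[[-0.048, 0, -0.012], 0], [[-0.096, 0, -0.024], 0], [[-0.144, 0, -0.036], 0], [[-0.144, 0, -0.036], 0], [[-0.144, 0, -0.036], 0]])

```text
clock: 13.85
position: [513.1, 385.9, 157.9]
eef_rot: [0.499, -0.501, 0.501, -0.499]
ft_force: [0.6, -0.8, -1.9]
opening: 66.3
```

>>> play_rows(moves=[[[0, 0, 0], 0], [[0, 0, 0], 0]])

```text
clock: 14.05
position: [514.2, 383.6, 158.0]
eef_rot: [0.498, -0.502, 0.502, -0.498]
ft_force: [-0.1, -0.1, -1.7]
opening: 66.3
```

Run:
```python
from h import *
goto(513.4,388.2,70)
st,s=snap('wrist','w8.png'); pots(st,s,zr=st['position'][2]+34)
```

```text
t 14.05 pos [514.2 383.6 158. ] open 66.3 F [-0.1 -0.1 -1.7] -> shift [-0.0046  0.088  -0.0009]
pot [514.7  385.53  34.1    0.58] px [324. 373.] zmed 190.4
```

View pics/w8.png

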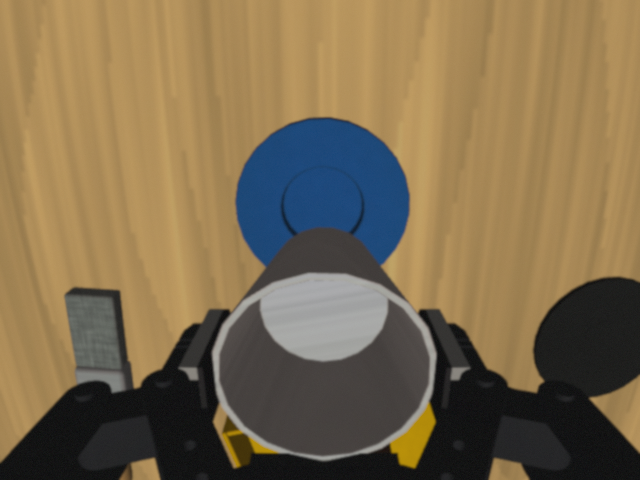

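>>> play_rows(moves=[[[-0.0045, 0.03, -0.001], 0], [[-0.0045, 0.06, -0.001], 0], [[-0.0045, 0.088, -0.001], 0], [[-0.0045, 0.088, -0.001], 0], [[-0.0045, 0.088, -0.001], 0]])

```text
clock: 14.6
position: [512.8, 388.6, 70.3]
eef_rot: [-0.498, 0.502, -0.502, 0.498]
ft_force: [0.2, 0.5, -0.8]
opening: 66.4
```

>>> play_rows(moves=[[[0, 0, 0], 0], [[0, 0, 0], 0]])

```text
clock: 14.8
position: [513.9, 389.7, 72.0]
eef_rot: [0.497, -0.501, 0.502, -0.499]
ft_force: [-0.4, 0.7, -1.7]
opening: 66.7
```

Run:
```python
from h import *
goto(513.3,388.1,47.5)
st,s=snap('wrist','w9.png')
```

```text
t 14.8 pos [513.9 389.7  72. ] open 66.7 F [-0.4  0.7 -1.7] -> shift [ 0.0017  0.0245 -0.0006]
```

View pics/w9.png

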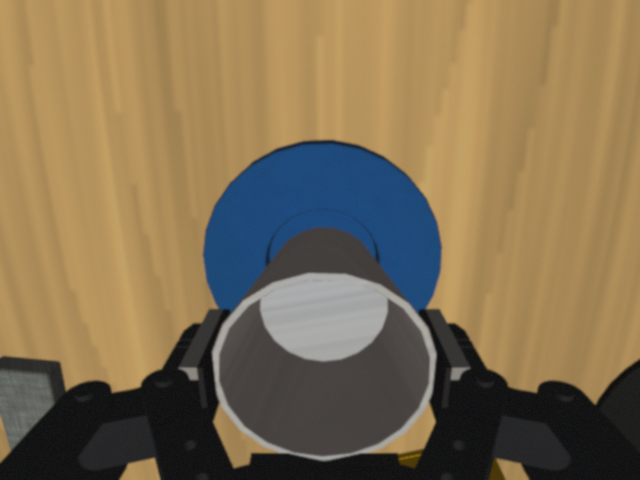

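Pot is above the well, centred laterally (u≈322). Lower it to the floor.

>>> play_rows(moves=[[[0.0015, 0.008, -0.0005], 0], [[0.0015, 0.016, -0.0005], 0], [[0.0015, 0.021, -0.0005], 0], [[0.0015, 0.024, -0.0005], 0], [[0.0015, 0.024, -0.0005], 0]])

```text
clock: 15.35
position: [511.9, 388.5, 47.1]
eef_rot: [-0.498, 0.502, -0.501, 0.499]
ft_force: [-6.2, 0.1, 12.1]
opening: 66.4
```

>>> play_rows(moves=[[[0, 0, 0], 0], [[0, 0, 0], 0]])

```text
clock: 15.55
position: [511.9, 388.6, 47.1]
eef_rot: [-0.498, 0.502, -0.501, 0.499]
ft_force: [-5.6, 0.2, 11.8]
opening: 66.5
```

Run:
```python
from h import *
goto(513.3,388.1,47.5)
```

```text
t 15.55 pos [511.9 388.6  47.1] open 66.5 F [-5.6  0.2 11.8] -> shift [ 0.0005 -0.0004  0.0014]
```

>>> play_rows(moves=[[[0, 0, 0], 0], [[0, 0, 0], 0], [[0, 0, 0], 0], [[0, 0, 0], 0]], jaw=0.085)

```text
clock: 15.95
position: [512.0, 387.7, 45.4]
eef_rot: [-0.499, 0.502, -0.502, 0.498]
ft_force: [-0.4, -0.3, -0.2]
opening: 85.1
```

>>> play_rows(moves=[[[0, -0.03, 0], 0], [[0, -0.08, 0], 0], [[0, -0.13, 0], 0], [[0, -0.18, 0], 0], [[-0.025, -0.18, 0], 0]])

```text
clock: 16.45
position: [515.4, 412.8, 235.1]
eef_rot: [0.494, -0.501, 0.504, -0.502]
ft_force: [0.5, 1.3, 0.0]
opening: 84.9
```

>>> play_rows(moves=[[[0, 0, 0], 0], [[0, 0, 0], 0]])

```text
clock: 16.65
position: [512.1, 412.9, 225.1]
eef_rot: [-0.499, 0.501, -0.501, 0.498]
ft_force: [-0.3, -0.3, -0.3]
opening: 85.2
```

Run:
```python
from h import *
goto(602,-100,235)
st,s=snap('wrist','w10.png'); pots(st,s,zr=81)
```

```text
t 16.65 pos [512.1 412.9 225.1] open 85.2 F [-0.3 -0.3 -0.3] -> shift [ 0.5125 -0.0096  0.0927]
pot [512.07 389.38  33.78   1.  ] px [325. 253.] zmed 79.7
```

View pics/w10.png

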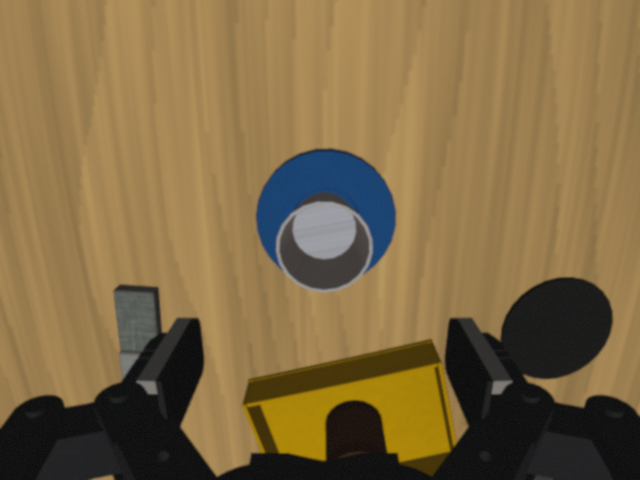

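>>> play_rows(moves=[[[0.049, -0.002, 0.009], 0], [[0.098, -0.004, 0.018], 0], [[0.147, -0.006, 0.027], 0], [[0.196, -0.008, 0.036], 0], [[0.245, -0.01, 0.045], 0]])

```text
clock: 17.2
position: [555.1, 165.1, 234.9]
eef_rot: [-0.499, 0.502, -0.501, 0.498]
ft_force: [1.6, -0.3, 0.1]
opening: 85.3
```

>>> play_rows(moves=[[[0.049, -0.002, 0.009], 0], [[0.098, -0.004, 0.018], 0], [[0.147, -0.006, 0.027], 0], [[0.196, -0.006, 0.036], 0], [[0.245, -0.006, 0.045], 0]])

```text
clock: 17.7
position: [598.5, -80.1, 241.0]
eef_rot: [-0.499, 0.502, -0.501, 0.498]
ft_force: [1.3, 0.3, 0.2]
opening: 85.1
```

>>> play_rows(moves=[[[0.022, 0, 0], 0], [[0.022, 0, 0], 0], [[0.022, 0, 0], 0], [[0.022, 0, 0], 0]])

```text
clock: 18.1
position: [598.8, -98.7, 241.6]
eef_rot: [-0.499, 0.502, -0.501, 0.499]
ft_force: [-0.3, 0.4, -0.1]
opening: 84.6
```

Run:
```python
from h import *
st,s=snap('wrist','w11.png'); r=pots(st,s)
goto(603,-134,140)
```

```text
pot [ 602.22 -133.9    33.88    1.  ] px [328. 257.] zmed 73.8
pot [ 467.45 -172.35   31.19    0.55] px [150. 296.] zmed 73.2
pot [ 435.6  -245.32   29.34    0.62] px [118. 359.] zmed 73.3
pot [ 626.69 -268.23   35.21    0.82] px [358. 397.] zmed 73.0
t 18.15 pos [598.9 -98.4 241.7] open 85.1 F [-0.3 -1.  -0.1] -> shift [0.0356 0.1017 0.0043]
```

>>> play_rows(moves=[[[0.0355, 0, 0.0035], 0], [[0.0355, 0.04, 0.0035], 0], [[0.0355, 0.08, 0.0035], 0], [[0.0355, 0.12, 0.0035], 0], [[0.0355, 0.12, 0.0035], 0]])

```text
clock: 18.65
position: [599.0, -132.5, 115.7]
eef_rot: [-0.5, 0.504, -0.498, 0.498]
ft_force: [0.5, 1.6, -0.8]
opening: 85.1
```

>>> play_rows(moves=[[[0, 0, 0], 0], [[0, 0, 0], 0]])

```text
clock: 18.85
position: [603.9, -135.3, 124.9]
eef_rot: [0.498, -0.5, 0.503, -0.499]
ft_force: [0.2, -0.9, 0.3]
opening: 85.1
```

Run:
```python
from h import *
st,s=snap('wrist','w12.png'); r=pots(st,s)
goto(602.2,-133.9,40)
```

```text
pot [ 602.69 -133.93   33.81    1.  ] px [320. 274.] zmed 73.7
pot [ 6.2650e+02 -2.6072e+02  3.0540e+01  5.6000e-01] px [366. 438.] zmed 72.8
t 18.9 pos [ 604.  -135.5  125. ] open 85.2 F [-0.  -1.2 -0.1] -> shift [-0.0017  0.085  -0.0021]
```

>>> play_rows(moves=[[[-0.002, 0.03, -0.0015], 0], [[-0.002, 0.06, -0.0015], 0], [[-0.002, 0.085, -0.0015], 0], [[-0.002, 0.085, -0.0015], 0], [[-0.002, 0.085, -0.0015], 0]])

```text
clock: 19.4
position: [601.8, -133.5, 38.8]
eef_rot: [0.498, -0.501, 0.502, -0.499]
ft_force: [0.8, -1.0, 0.6]
opening: 85.1
```

>>> play_rows(moves=[[[0, 0, 0], 0], [[0, 0, 0], 0], [[0, 0, 0], 0], [[0, 0, 0], 0], [[0, 0, 0], 0]], jaw=0.06)

```text
clock: 19.9
position: [602.6, -134.0, 40.1]
eef_rot: [0.498, -0.5, 0.503, -0.499]
ft_force: [-2.9, 0.5, 9.0]
opening: 65.3
```

Run:
```python
from h import *
goto(602.2,-133.9,40)
```

```text
t 19.9 pos [ 602.6 -134.    40.1] open 65.3 F [-2.9  0.5  9. ] -> shift [-0.0001  0.0001 -0.0004]
```

>>> play_rows(moves=[[[0, -0.02, 0], 0], [[0, -0.06, 0], 0], [[0, -0.11, 0], 0], [[0, -0.14, 0], 0], [[0, -0.14, 0], 0]])

```text
clock: 20.4
position: [603.8, -134.5, 184.3]
eef_rot: [0.497, -0.498, 0.505, -0.5]
ft_force: [0.5, 0.2, -0.6]
opening: 65.7
```

Run:
```python
from h import *
goto(512.1,388.6,185)
```

```text
t 20.4 pos [ 603.8 -134.5  184.3] open 65.7 F [ 0.5  0.2 -0.6] -> shift [-0.5225 -0.0039 -0.0948]
```

>>> play_rows(moves=[[[-0.049, 0, -0.009], 0], [[-0.098, 0, -0.018], 0], [[-0.147, 0, -0.027], 0], [[-0.196, 0, -0.036], 0], [[-0.245, 0, -0.045], 0]])

```text
clock: 20.9
position: [556.8, 113.9, 176.9]
eef_rot: [0.498, -0.501, 0.502, -0.499]
ft_force: [0.6, -0.3, -2.0]
opening: 65.3
```

>>> play_rows(moves=[[[-0.049, 0, -0.009], 0], [[-0.098, 0, -0.018], 0], [[-0.147, 0, -0.027], 0], [[-0.196, 0, -0.036], 0], [[-0.245, 0, -0.045], 0]])

```text
clock: 21.4
position: [513.2, 359.4, 176.9]
eef_rot: [0.498, -0.501, 0.502, -0.499]
ft_force: [1.6, 0.6, -0.5]
opening: 65.5
```

>>> play_rows(moves=[[[-0.032, 0, -0.004], 0], [[-0.032, 0, -0.004], 0], [[-0.032, 0, -0.004], 0], [[-0.032, 0, -0.004], 0]])

```text
clock: 21.8
position: [510.3, 388.5, 176.7]
eef_rot: [0.498, -0.502, 0.502, -0.498]
ft_force: [-0.7, -0.5, -2.3]
opening: 65.6
```

Run:
```python
from h import *
goto(512.1,389.3,130)
goto(512.1,389.3,76.1)
```

```text
t 21.8 pos [510.3 388.5 176.7] open 65.6 F [-0.7 -0.5 -2.3] -> shift [-0.0008  0.0467  0.0018]
t 21.8 pos [510.3 388.5 176.7] open 65.6 F [-0.7 -0.5 -2.3] -> shift [-0.0009  0.1006  0.0018]
```

>>> play_rows(moves=[[[-0.001, 0.02, 0.002], 0], [[-0.001, 0.04, 0.002], 0], [[-0.001, 0.048, 0.002], 0], [[-0.001, 0.048, 0.002], 0], [[-0.001, 0.048, 0.002], 0]])

```text
clock: 22.3
position: [512.6, 390.0, 129.7]
eef_rot: [0.498, -0.502, 0.502, -0.499]
ft_force: [-0.1, -0.2, -0.5]
opening: 65.3
```

Run:
```python
from h import *
st,s=snap('wrist','w13.png')
goto(512.1,389.3,76.1)
```

```text
t 22.35 pos [512.8 390.2 130.1] open 65.8 F [-0.7 -0.5 -1.1] -> shift [ 0.0009  0.054  -0.0007]
```

View pics/w13.png

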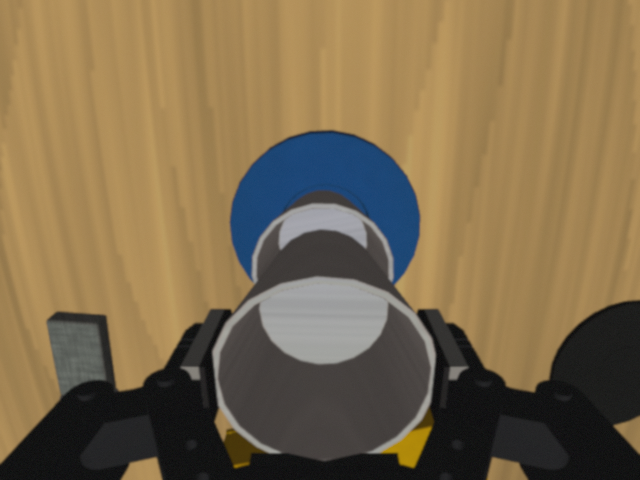

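Aligned with the pot below (both centred at u≈322). Lower by 53 mm, the last part slowly.

>>> play_rows(moves=[[[0.001, 0.02, -0.0005], 0], [[0.001, 0.035, -0.0005], 0], [[0.001, 0.045, -0.0005], 0], [[0.001, 0.05, -0.0005], 0], [[0.001, 0.053, -0.0005], 0]])

```text
clock: 22.85
position: [512.2, 389.6, 76.7]
eef_rot: [0.498, -0.501, 0.502, -0.499]
ft_force: [-3.9, -1.8, 11.6]
opening: 65.6
```

>>> play_rows(moves=[[[0, 0, 0], 0], [[0, 0, 0], 0]])

```text
clock: 23.05
position: [512.1, 389.5, 76.7]
eef_rot: [0.498, -0.501, 0.502, -0.499]
ft_force: [-0.1, -0.7, 2.5]
opening: 65.4
```

>>> play_rows(moves=[[[0, 0, 0], 0], [[0, 0, 0], 0], [[0, 0, 0], 0], [[0, 0, 0], 0]], jaw=0.085)

```text
clock: 23.45
position: [511.6, 389.4, 75.7]
eef_rot: [-0.499, 0.502, -0.501, 0.498]
ft_force: [-0.9, 0.6, 0.0]
opening: 84.9
```

>>> play_rows(moves=[[[0, -0.03, 0], 0], [[0, -0.08, 0], 0], [[0, -0.13, 0], 0], [[0, -0.17, 0], 0], [[-0.02, -0.17, 0], 0]])

```text
clock: 23.95
position: [514.3, 409.4, 253.8]
eef_rot: [0.495, -0.501, 0.503, -0.501]
ft_force: [0.6, 0.2, 0.9]
opening: 85.3
```

>>> play_rows(moves=[[[0, 0, 0], 0], [[0, 0, 0], 0]])

```text
clock: 24.15
position: [511.4, 409.3, 244.9]
eef_rot: [-0.499, 0.501, -0.501, 0.498]
ft_force: [-0.1, 0.0, 0.3]
opening: 84.8
```

Run:
```python
from h import *
goto(622,-234,240)
st,s=snap('wrist','w14.png'); pots(st,s,zr=111)
st,s=snap('top','t14.png'); pots(st,s,zr=75,tol=9)
```

```text
t 24.15 pos [511.4 409.3 244.9] open 84.8 F [-0.1  0.   0.3] -> shift [0.6427 0.0053 0.114 ]
pot [512.08 389.24  33.83   1.  ] px [326. 254.] zmed 110.2
pot [ 627.01 -271.15   33.14    0.98] px [438. 209.] zmed 73.4
pot [541.8  162.24  29.01   0.99] px [255. 242.] zmed 74.0
pot [512.74 385.69  31.61   0.62] px [160. 252.] zmed 69.2
pot [ 462.9  -177.21   32.92    1.  ] px [398. 277.] zmed 73.8
pot [ 437.83 -250.35   32.98    1.  ] px [430. 289.] zmed 73.2
pot [ 442.63 -378.7    33.17    0.99] px [485. 288.] zmed 72.9
```

View pics/w14.png

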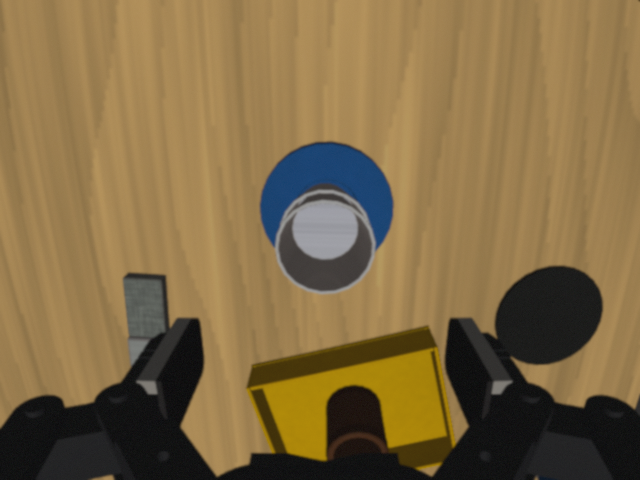

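>>> play_rows(moves=[[[0.049, 0, 0.009], 0], [[0.098, 0, 0.018], 0], [[0.147, 0, 0.027], 0], [[0.196, 0, 0.036], 0], [[0.245, 0, 0.045], 0]])

```text
clock: 24.75
position: [554.7, 161.8, 245.0]
eef_rot: [-0.499, 0.502, -0.501, 0.498]
ft_force: [0.0, 0.2, 0.4]
opening: 85.0
```

>>> play_rows(moves=[[[0.049, 0, 0.009], 0], [[0.098, 0, 0.018], 0], [[0.147, 0, 0.027], 0], [[0.196, 0, 0.036], 0], [[0.245, 0, 0.045], 0]])

```text
clock: 25.25
position: [598.1, -83.5, 245.1]
eef_rot: [-0.499, 0.502, -0.501, 0.498]
ft_force: [1.3, 0.2, 0.1]
opening: 85.2
```

>>> play_rows(moves=[[[0.05, 0, 0.009], 0], [[0.1, 0, 0.018], 0], [[0.15, 0, 0.024], 0], [[0.15, 0, 0.024], 0], [[0.15, 0, 0.024], 0]])

```text
clock: 25.75
position: [620.9, -232.7, 244.4]
eef_rot: [-0.498, 0.503, -0.501, 0.498]
ft_force: [-0.3, 0.6, 0.4]
opening: 85.0
```

>>> play_rows(moves=[[[0, 0, 0], 0], [[0, 0, 0], 0]])

```text
clock: 25.95
position: [621.8, -229.9, 246.1]
eef_rot: [-0.499, 0.501, -0.501, 0.499]
ft_force: [1.3, -0.5, 0.4]
opening: 85.2
```

Run:
```python
from h import *
st,s=snap('wrist','w15.png'); r=pots(st,s); x,y=min(r,key=lambda q:abs(q[1][0]-324))[0][:2]
goto(x,y,125)
```

```text
pot [ 464.34 -176.48   34.13    1.  ] px [100. 136.] zmed 73.4
pot [ 439.65 -249.03   34.53    0.95] px [ 87. 232.] zmed 73.3
pot [ 627.16 -269.84   33.9     1.  ] px [331. 261.] zmed 73.8
pot [ 444.22 -378.11   33.85    0.76] px [106. 357.] zmed 72.5
t 26.0 pos [ 621.9 -229.9  246.2] open 85.0 F [ 1.  -0.4 -0. ] -> shift [0.0399 0.1212 0.0054]
```

>>> play_rows(moves=[[[0.04, 0, 0.0055], 0], [[0.04, 0.04, 0.0055], 0], [[0.04, 0.08, 0.0055], 0], [[0.04, 0.12, 0.0055], 0], [[0.04, 0.12, 0.0055], 0]])

```text
clock: 26.5
position: [624.2, -268.2, 119.4]
eef_rot: [-0.499, 0.505, -0.498, 0.498]
ft_force: [0.1, -0.1, -0.3]
opening: 85.2
```

>>> play_rows(moves=[[[0, 0, 0], 0], [[0, 0, 0], 0]])

```text
clock: 26.7
position: [628.5, -271.7, 129.3]
eef_rot: [0.498, -0.5, 0.503, -0.499]
ft_force: [-0.7, 0.4, -0.2]
opening: 85.2
```

Run:
```python
from h import *
st,s=snap('wrist','w16.png'); r=pots(st,s); x,y=min(r,key=lambda q:abs(q[1][0]-324))[0][:2]
goto(x,y,40)
```

```text
pot [ 627.65 -269.95   33.8     1.  ] px [321. 270.] zmed 73.7
t 26.75 pos [ 628.6 -271.9  129.4] open 84.7 F [-0.2 -0.   0.4] -> shift [-0.0022  0.0894 -0.0013]
```

>>> play_rows(moves=[[[-0.002, 0.03, -0.001], 0], [[-0.002, 0.06, -0.001], 0], [[-0.002, 0.089, -0.001], 0], [[-0.002, 0.089, -0.001], 0], [[-0.002, 0.089, -0.001], 0]])

```text
clock: 27.25
position: [626.9, -269.8, 38.9]
eef_rot: [0.498, -0.501, 0.502, -0.499]
ft_force: [-0.0, -0.8, 0.6]
opening: 84.7
```

>>> play_rows(moves=[[[0, 0, 0], 0], [[0, 0, 0], 0], [[0, 0, 0], 0], [[0, 0, 0], 0], [[0, 0, 0], 0]], jaw=0.06)

```text
clock: 27.75
position: [627.9, -270.6, 40.7]
eef_rot: [0.498, -0.5, 0.503, -0.499]
ft_force: [-2.3, 0.4, 9.1]
opening: 65.8
```

>>> play_rows(moves=[[[0, -0.02, 0], 0], [[0, -0.06, 0], 0], [[0, -0.11, 0], 0], [[0, -0.16, 0], 0], [[0, -0.16, 0], 0]])

```text
clock: 28.25
position: [629.4, -271.4, 207.9]
eef_rot: [0.498, -0.496, 0.507, -0.499]
ft_force: [0.9, 0.2, -0.9]
opening: 65.7
```

Run:
```python
from h import *
goto(512.1,389.3,200)
```

```text
t 28.25 pos [ 629.4 -271.4  207.9] open 65.7 F [ 0.9  0.2 -0.9] -> shift [-0.6601  0.001  -0.1213]
```

>>> play_rows(moves=[[[-0.049, 0, -0.009], 0], [[-0.098, 0, -0.018], 0], [[-0.147, 0, -0.027], 0], [[-0.196, 0, -0.036], 0], [[-0.245, 0, -0.045], 0]])

```text
clock: 28.75
position: [582.3, -22.4, 197.9]
eef_rot: [0.498, -0.501, 0.502, -0.499]
ft_force: [0.7, -0.5, -1.1]
opening: 66.0
```

>>> play_rows(moves=[[[-0.049, 0, -0.009], 0], [[-0.098, 0, -0.018], 0], [[-0.147, 0, -0.027], 0], [[-0.196, 0, -0.036], 0], [[-0.245, 0, -0.045], 0]])

```text
clock: 29.25
position: [538.8, 223.2, 198.1]
eef_rot: [0.498, -0.501, 0.502, -0.499]
ft_force: [0.9, -0.6, -2.5]
opening: 66.0
```

>>> play_rows(moves=[[[-0.05, 0, -0.009], 0], [[-0.1, 0, -0.018], 0], [[-0.15, 0, -0.027], 0], [[-0.165, 0, -0.03], 0], [[-0.165, 0, -0.03], 0]])

```text
clock: 29.75
position: [509.3, 388.9, 197.3]
eef_rot: [0.499, -0.501, 0.501, -0.5]
ft_force: [0.4, -0.4, -0.9]
opening: 65.8
```

>>> play_rows(moves=[[[0, 0, 0], 0], [[0, 0, 0], 0]])

```text
clock: 29.95
position: [510.7, 385.2, 197.2]
eef_rot: [0.498, -0.502, 0.502, -0.498]
ft_force: [0.6, -1.0, -1.8]
opening: 65.6
```

Run:
```python
from h import *
goto(512.1,388.6,106.7)
```

```text
t 29.95 pos [510.7 385.2 197.2] open 65.6 F [ 0.6 -1.  -1.8] -> shift [-0.0035  0.0905  0.0013]
```

>>> play_rows(moves=[[[-0.0035, 0.01, 0.001], 0], [[-0.0035, 0.03, 0.001], 0], [[-0.0035, 0.037, 0.001], 0], [[-0.0035, 0.037, 0.001], 0], [[-0.0035, 0.037, 0.001], 0]])

```text
clock: 30.45
position: [511.3, 389.5, 160.1]
eef_rot: [0.498, -0.502, 0.502, -0.498]
ft_force: [1.1, -0.1, -1.4]
opening: 66.0
```

Run:
```python
from h import *
st,s=snap('wrist','w17.png')
goto(512.1,388.6,106.7)
```

```text
t 30.5 pos [511.5 389.8 160.6] open 65.6 F [-0.5 -0.4 -0.6] -> shift [0.0012 0.0539 0.0006]
```

View pics/w17.png

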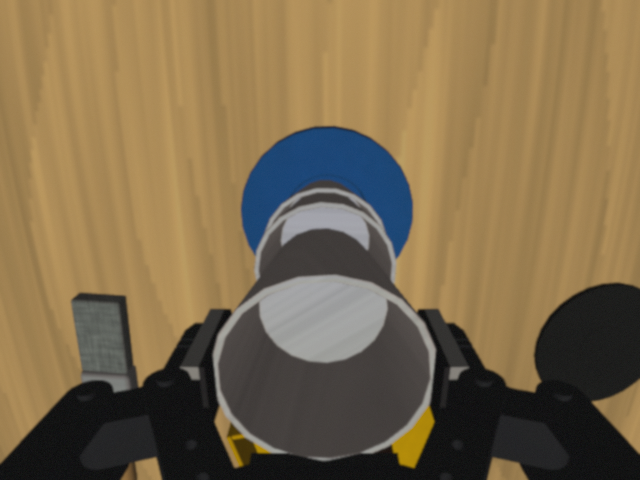

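Held pot (u≈325) lines up with the stack (u≈326). Lower, release, retreat.

>>> play_rows(moves=[[[0.001, 0.02, 0.0005], 0], [[0.001, 0.035, 0.0005], 0], [[0.001, 0.045, 0.0005], 0], [[0.001, 0.05, 0.0005], 0], [[0.001, 0.053, 0.0005], 0]])

```text
clock: 31.0
position: [511.9, 389.0, 107.1]
eef_rot: [0.498, -0.501, 0.502, -0.499]
ft_force: [-2.3, -1.2, 11.4]
opening: 65.9
```

>>> play_rows(moves=[[[0, 0, 0], 0], [[0, 0, 0], 0]])

```text
clock: 31.2
position: [511.8, 389.0, 107.3]
eef_rot: [0.498, -0.501, 0.502, -0.499]
ft_force: [-0.2, -0.2, -0.5]
opening: 65.6
```

>>> play_rows(moves=[[[0, 0, 0], 0], [[0, 0, 0], 0], [[0, 0, 0], 0], [[0, 0, 0], 0]], jaw=0.085)

```text
clock: 31.6
position: [511.6, 388.9, 106.9]
eef_rot: [0.498, -0.501, 0.502, -0.499]
ft_force: [-0.3, -0.1, 0.0]
opening: 84.8
```

>>> play_rows(moves=[[[0, -0.03, 0], 0], [[0, -0.08, 0], 0], [[0, -0.13, 0], 0], [[0, -0.16, 0], 0], [[-0.02, -0.16, 0], 0]])

```text
clock: 32.1
position: [513.9, 408.6, 273.6]
eef_rot: [0.495, -0.501, 0.503, -0.501]
ft_force: [0.5, 0.1, -0.0]
opening: 84.9
```

>>> play_rows(moves=[[[0, 0, 0], 0], [[0, 0, 0], 0]])

```text
clock: 32.3
position: [511.5, 408.8, 266.1]
eef_rot: [-0.499, 0.501, -0.501, 0.498]
ft_force: [-0.6, -0.4, -0.2]
opening: 84.9
```

Run:
```python
from h import *
goto(464,-140,245)
st,s=snap('wrist','w18.png'); pots(st,s,zr=141)
st,s=snap('top','t18.png'); pots(st,s,zr=75,tol=9)
```

```text
t 32.3 pos [511.5 408.8 266.1] open 84.9 F [-0.6 -0.4 -0.2] -> shift [ 0.549   0.0215 -0.0445]
pot [511.89 389.27  33.82   1.  ] px [325. 258.] zmed 140.1
pot [541.88 162.05  29.07   0.99] px [255. 242.] zmed 74.0
pot [511.79 383.39  29.73   0.63] px [169. 255.] zmed 79.1
pot [ 462.9  -177.21   32.92    1.  ] px [398. 277.] zmed 73.4
pot [ 437.83 -250.35   32.98    1.  ] px [430. 289.] zmed 73.6
pot [ 442.58 -378.75   33.13    1.  ] px [484. 288.] zmed 73.1
```

View pics/w18.png

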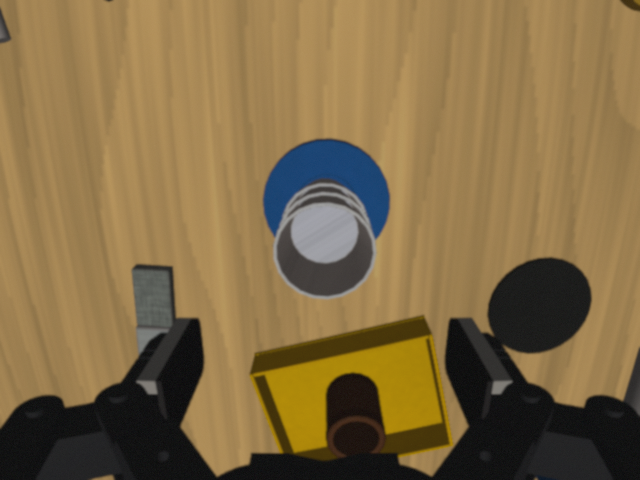

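>>> play_rows(moves=[[[0.05, 0, -0.004], 0], [[0.1, 0, -0.008], 0], [[0.15, 0, -0.012], 0], [[0.2, 0, -0.016], 0], [[0.25, 0, -0.02], 0]])

```text
clock: 32.9
position: [489.3, 157.7, 266.1]
eef_rot: [-0.499, 0.502, -0.501, 0.498]
ft_force: [0.1, -0.6, 0.5]
opening: 85.2
```

>>> play_rows(moves=[[[0.05, 0.004, -0.004], 0], [[0.1, 0.008, -0.008], 0], [[0.15, 0.012, -0.012], 0], [[0.2, 0.016, -0.016], 0], [[0.25, 0.02, -0.02], 0]])

```text
clock: 33.4
position: [467.8, -90.6, 246.4]
eef_rot: [-0.498, 0.502, -0.502, 0.498]
ft_force: [1.3, -0.0, 0.1]
opening: 85.2
```

>>> play_rows(moves=[[[0.05, 0, -0.005], 0], [[0.05, 0, -0.005], 0], [[0.05, 0, -0.005], 0], [[0.05, 0, -0.005], 0]])

```text
clock: 33.8
position: [463.4, -137.8, 246.7]
eef_rot: [-0.499, 0.502, -0.501, 0.499]
ft_force: [0.9, 0.8, 0.3]
opening: 85.3
```

Run:
```python
from h import *
st,s=snap('wrist','w19.png'); r=pots(st,s); x,y=min(r,key=lambda q:abs(q[1][0]-324)+abs(q[1][1]-250))[0][:2]
goto(x,y,125)
```

```text
pot [ 462.76 -175.84   33.86    1.  ] px [323. 258.] zmed 73.7
pot [ 438.14 -248.53   34.19    0.99] px [293. 338.] zmed 73.4
pot [ 443.14 -370.74   31.2     0.6 ] px [305. 433.] zmed 73.2
t 33.85 pos [ 463.6 -137.4  246.9] open 85.2 F [-0.5  0.3 -0.3] -> shift [ 0.0384  0.1218 -0.0006]
```

View pics/w19.png

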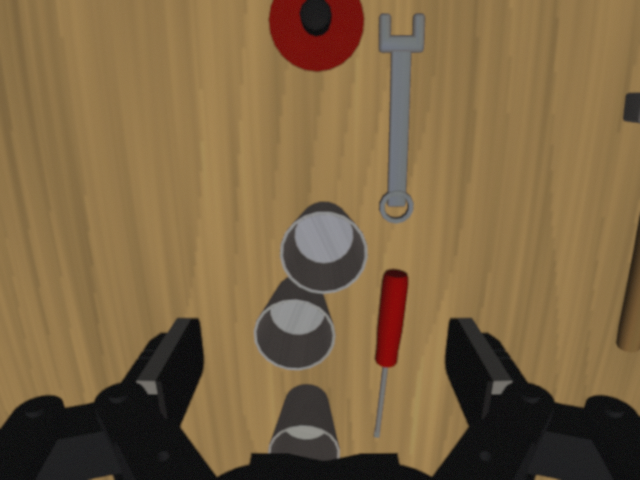

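>>> play_rows(moves=[[[0.0385, 0, -0.0005], 0], [[0.0385, 0.04, -0.0005], 0], [[0.0385, 0.08, -0.0005], 0], [[0.0385, 0.12, -0.0005], 0], [[0.0385, 0.12, -0.0005], 0]])

```text
clock: 34.35
position: [460.3, -173.6, 121.7]
eef_rot: [-0.5, 0.504, -0.498, 0.499]
ft_force: [-0.6, -0.1, -0.5]
opening: 85.0
```

>>> play_rows(moves=[[[0, 0, 0], 0], [[0, 0, 0], 0]])

```text
clock: 34.55
position: [464.2, -177.2, 129.7]
eef_rot: [0.499, -0.5, 0.502, -0.499]
ft_force: [0.4, -0.1, -0.4]
opening: 85.0
```

Run:
```python
from h import *
st,s=snap('wrist','w20.png'); r=pots(st,s); x,y=min(r,key=lambda q:abs(q[1][0]-324)+abs(q[1][1]-270))[0][:2]
goto(x,y,40)
```

```text
pot [ 463.1  -175.96   33.8     1.  ] px [320. 270.] zmed 73.7
pot [ 438.19 -247.92   34.65    0.94] px [275. 387.] zmed 73.0
t 34.6 pos [ 464.3 -177.5  129.8] open 84.9 F [-0.4 -0.7  1. ] -> shift [-0.0017  0.0898 -0.0015]
```

>>> play_rows(moves=[[[-0.0015, 0.03, -0.001], 0], [[-0.0015, 0.06, -0.001], 0], [[-0.0015, 0.09, -0.001], 0], [[-0.0015, 0.09, -0.001], 0], [[-0.0015, 0.09, -0.001], 0]])

```text
clock: 35.1
position: [462.6, -175.9, 38.7]
eef_rot: [0.498, -0.501, 0.502, -0.499]
ft_force: [0.4, -0.1, 1.1]
opening: 84.9
```

>>> play_rows(moves=[[[0, 0, 0], 0], [[0, 0, 0], 0], [[0, 0, 0], 0], [[0, 0, 0], 0], [[0, 0, 0], 0]], jaw=0.06)

```text
clock: 35.6
position: [463.5, -176.7, 40.2]
eef_rot: [0.498, -0.5, 0.503, -0.499]
ft_force: [-3.5, 2.2, 10.8]
opening: 66.0
```

>>> play_rows(moves=[[[0, -0.02, 0], 0], [[0, -0.06, 0], 0], [[0, -0.11, 0], 0], [[0, -0.16, 0], 0], [[0, -0.18, 0], 0]])

```text
clock: 36.1
position: [463.5, -176.6, 223.9]
eef_rot: [0.498, -0.499, 0.504, -0.499]
ft_force: [0.9, 0.1, -2.5]
opening: 65.9
```

Run:
```python
from h import *
goto(512.1,389.3,225)
```

```text
t 36.1 pos [ 463.5 -176.6  223.9] open 65.9 F [ 0.9  0.1 -2.5] -> shift [-0.5662 -0.0036  0.0452]
```

>>> play_rows(moves=[[[-0.05, 0, 0.004], 0], [[-0.1, 0, 0.008], 0], [[-0.15, 0, 0.012], 0], [[-0.2, 0, 0.016], 0], [[-0.25, 0, 0.02], 0]])

```text
clock: 36.6
position: [483.6, 75.5, 218.7]
eef_rot: [0.498, -0.501, 0.502, -0.499]
ft_force: [0.9, -0.8, -2.2]
opening: 65.4
```

>>> play_rows(moves=[[[-0.05, 0, 0.004], 0], [[-0.1, 0, 0.008], 0], [[-0.15, 0, 0.012], 0], [[-0.2, 0, 0.016], 0], [[-0.25, 0, 0.02], 0]])

```text
clock: 37.1
position: [504.9, 325.1, 218.6]
eef_rot: [0.498, -0.501, 0.502, -0.499]
ft_force: [1.7, -1.0, -1.2]
opening: 65.6
```

>>> play_rows(moves=[[[-0.05, 0, 0.004], 0], [[-0.065, 0, 0.005], 0], [[-0.065, 0, 0.005], 0], [[-0.065, 0, 0.005], 0], [[-0.065, 0, 0.005], 0]])

```text
clock: 37.6
position: [510.5, 386.8, 217.7]
eef_rot: [0.498, -0.502, 0.502, -0.498]
ft_force: [0.1, 0.2, -0.3]
opening: 65.9
```

Run:
```python
from h import *
goto(512.1,388.6,136.2)
```

```text
t 37.6 pos [510.5 386.8 217.7] open 65.9 F [ 0.1  0.2 -0.3] -> shift [-0.0018  0.0815  0.0015]
```

>>> play_rows(moves=[[[-0.002, 0.01, 0.0015], 0], [[-0.002, 0.026, 0.0015], 0], [[-0.002, 0.028, 0.0015], 0], [[-0.002, 0.028, 0.0015], 0], [[-0.002, 0.028, 0.0015], 0]])

```text
clock: 38.1
position: [511.9, 389.5, 189.5]
eef_rot: [0.498, -0.502, 0.502, -0.499]
ft_force: [-0.3, 0.8, -0.8]
opening: 65.8
```

Run:
```python
from h import *
st,s=snap('wrist','w21.png')
goto(512.1,388.6,136.2)
```

```text
t 38.15 pos [512.  389.6 189.7] open 65.4 F [-0.4 -0.2 -1.4] -> shift [0.001  0.0535 0.0001]
```

View pics/w21.png

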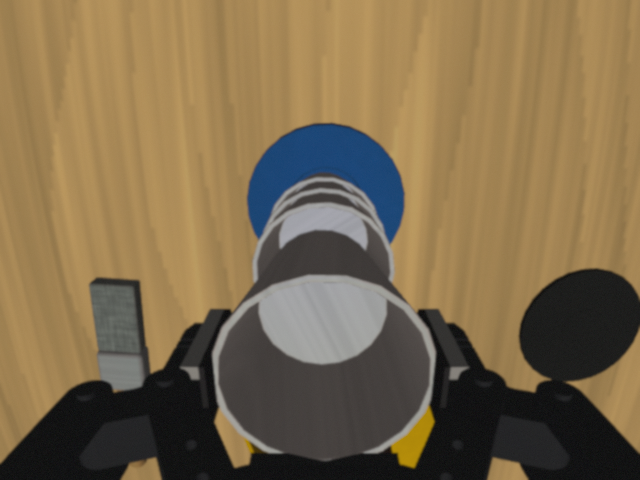

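The held pot and stack are aligned (u≈325). Lower, release, retreat.

>>> play_rows(moves=[[[0.001, 0.02, 0], 0], [[0.001, 0.035, 0], 0], [[0.001, 0.045, 0], 0], [[0.001, 0.05, 0], 0], [[0.001, 0.0525, 0], 0]])

```text
clock: 38.65
position: [512.0, 388.9, 136.8]
eef_rot: [0.498, -0.501, 0.502, -0.499]
ft_force: [-1.3, 1.0, 8.2]
opening: 65.5
```

>>> play_rows(moves=[[[0, 0, 0], 0], [[0, 0, 0], 0]])

```text
clock: 38.85
position: [511.9, 388.8, 137.0]
eef_rot: [0.498, -0.501, 0.502, -0.499]
ft_force: [1.0, 0.5, 0.1]
opening: 65.5
```

>>> play_rows(moves=[[[0, 0, 0], 0], [[0, 0, 0], 0], [[0, 0, 0], 0], [[0, 0, 0], 0]], jaw=0.085)

```text
clock: 39.25
position: [511.7, 388.6, 136.4]
eef_rot: [0.499, -0.501, 0.502, -0.498]
ft_force: [-0.1, -0.0, 0.4]
opening: 85.2
```

>>> play_rows(moves=[[[0, -0.03, 0], 0], [[0, -0.08, 0], 0], [[0, -0.13, 0], 0], [[0, -0.15, 0], 0], [[-0.02, -0.15, 0], 0]])

```text
clock: 39.75
position: [513.5, 408.2, 291.9]
eef_rot: [0.496, -0.501, 0.503, -0.5]
ft_force: [-0.4, 0.9, 0.5]
opening: 85.0
```

>>> play_rows(moves=[[[0, 0, 0], 0], [[0, 0, 0], 0]])

```text
clock: 39.95
position: [511.6, 408.6, 285.7]
eef_rot: [-0.499, 0.501, -0.501, 0.498]
ft_force: [0.8, -1.2, -0.4]
opening: 84.9
```

Run:
```python
from h import *
goto(439,-210,245)
st,s=snap('wrist','w22.png'); pots(st,s,zr=171)
st,s=snap('top','t22.png'); pots(st,s,zr=75,tol=9)
```

```text
t 39.95 pos [511.6 408.6 285.7] open 84.9 F [ 0.8 -1.2 -0.4] -> shift [ 0.619   0.0413 -0.0693]
pot [512.26 389.13  33.98   1.  ] px [325. 264.] zmed 170.6
pot [541.76 162.07  29.09   1.  ] px [255. 242.] zmed 73.7
pot [513.21 385.46  31.52   0.55] px [168. 254.] zmed 79.8
pot [ 437.87 -250.32   32.96    1.  ] px [430. 289.] zmed 74.0
pot [ 442.56 -378.69   33.19    0.98] px [484. 288.] zmed 72.9
```

View pics/w22.png

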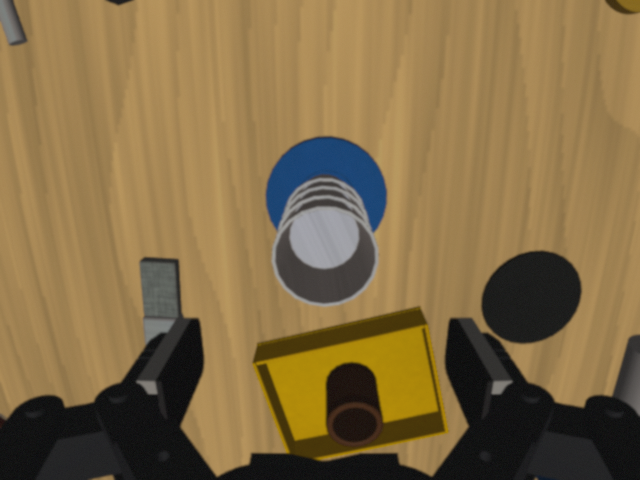

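Four nested, top rim at z≈171. Next: pot E (438,-249).

>>> play_rows(moves=[[[0.049, 0, -0.005], 0], [[0.098, 0, -0.01], 0], [[0.147, 0, -0.016], 0], [[0.196, 0, -0.022], 0], [[0.245, 0, -0.027], 0]])

```text
clock: 40.55
position: [482.3, 161.8, 285.9]
eef_rot: [0.499, -0.501, 0.501, -0.498]
ft_force: [0.5, -0.5, 0.9]
opening: 85.0
```

>>> play_rows(moves=[[[0.049, 0.008, -0.005], 0], [[0.098, 0.016, -0.01], 0], [[0.147, 0.024, -0.016], 0], [[0.196, 0.032, -0.022], 0], [[0.245, 0.04, -0.027], 0]])

```text
clock: 41.05
position: [453.7, -83.0, 245.8]
eef_rot: [0.498, -0.501, 0.502, -0.498]
ft_force: [0.2, 0.2, -0.3]
opening: 84.8
```

>>> play_rows(moves=[[[0.049, 0, -0.006], 0], [[0.098, 0, -0.011], 0], [[0.128, 0, -0.015], 0], [[0.128, 0, -0.015], 0], [[0.128, 0, -0.015], 0]])

```text
clock: 41.55
position: [438.3, -209.3, 246.0]
eef_rot: [-0.498, 0.502, -0.502, 0.498]
ft_force: [-0.8, 0.6, -0.6]
opening: 84.9
```

>>> play_rows(moves=[[[0, 0, 0], 0], [[0, 0, 0], 0]])

```text
clock: 41.75
position: [439.2, -207.9, 246.5]
eef_rot: [0.499, -0.501, 0.501, -0.499]
ft_force: [0.2, -0.0, 0.3]
opening: 85.3
```

Run:
```python
from h import *
st,s=snap('wrist','w23.png'); r=pots(st,s); x,y=min(r,key=lambda q:abs(q[1][0]-324)+abs(q[1][1]-250))[0][:2]
goto(x,y,125)
```

```text
pot [ 437.87 -249.21   33.82    1.  ] px [323. 262.] zmed 73.7
pot [ 443.12 -377.01   34.84    0.87] px [328. 394.] zmed 73.0
t 41.8 pos [ 439.3 -208.   246.6] open 84.9 F [ 0.1 -0.7  0.2] -> shift [ 0.0412  0.1216 -0.0012]
```

>>> play_rows(moves=[[[0.041, 0, -0.001], 0], [[0.041, 0.04, -0.001], 0], [[0.041, 0.08, -0.001], 0], [[0.041, 0.12, -0.001], 0], [[0.041, 0.12, -0.001], 0]])

```text
clock: 42.3
position: [435.5, -246.8, 121.2]
eef_rot: [-0.499, 0.504, -0.498, 0.499]
ft_force: [-1.0, 0.4, 0.6]
opening: 84.8
```

>>> play_rows(moves=[[[0, 0, 0], 0], [[0, 0, 0], 0]])

```text
clock: 42.5
position: [439.0, -250.6, 129.2]
eef_rot: [0.499, -0.5, 0.503, -0.499]
ft_force: [-0.2, 0.0, 0.8]
opening: 84.8
```

Run:
```python
from h import *
st,s=snap('wrist','w24.png'); r=pots(st,s); x,y=min(r,key=lambda q:abs(q[1][0]-324)+abs(q[1][1]-270))[0][:2]
goto(x,y,40)
```

```text
pot [ 438.07 -249.39   33.81    1.  ] px [320. 271.] zmed 73.7
pot [ 442.72 -370.92   31.33    0.59] px [330. 425.] zmed 73.2
t 42.55 pos [ 439.1 -250.8  129.3] open 84.7 F [-0.6 -0.8 -0.5] -> shift [-0.0016  0.0893 -0.0013]
```

>>> play_rows(moves=[[[-0.0015, 0.03, -0.001], 0], [[-0.0015, 0.06, -0.001], 0], [[-0.0015, 0.089, -0.001], 0], [[-0.0015, 0.089, -0.001], 0], [[-0.0015, 0.089, -0.001], 0]])

```text
clock: 43.05
position: [437.5, -249.0, 39.3]
eef_rot: [0.499, -0.501, 0.502, -0.499]
ft_force: [0.2, -1.2, 1.1]
opening: 84.8
```

>>> play_rows(moves=[[[0, 0, 0], 0], [[0, 0, 0], 0], [[0, 0, 0], 0], [[0, 0, 0], 0], [[0, 0, 0], 0]], jaw=0.06)

```text
clock: 43.55
position: [438.2, -249.9, 40.7]
eef_rot: [0.499, -0.5, 0.503, -0.498]
ft_force: [-3.1, 0.7, 10.4]
opening: 65.6
```

>>> play_rows(moves=[[[0, -0.02, 0], 0], [[0, -0.06, 0], 0], [[0, -0.11, 0], 0], [[0, -0.16, 0], 0], [[0, -0.21, 0], 0]])

```text
clock: 44.05
position: [436.8, -248.3, 251.0]
eef_rot: [0.499, -0.501, 0.502, -0.499]
ft_force: [0.9, -0.8, -0.9]
opening: 65.5
```

Run:
```python
from h import *
goto(512.1,388.6,255)
```

```text
t 44.05 pos [ 436.8 -248.3  251. ] open 65.5 F [ 0.9 -0.8 -0.9] -> shift [-0.6374 -0.0049  0.0715]
```

>>> play_rows(moves=[[[-0.049, 0, 0.005], 0], [[-0.098, 0, 0.011], 0], [[-0.147, 0, 0.016], 0], [[-0.196, 0, 0.022], 0], [[-0.245, 0, 0.027], 0]])

```text
clock: 44.55
position: [465.5, -1.8, 249.1]
eef_rot: [0.498, -0.501, 0.502, -0.499]
ft_force: [0.8, -0.7, -1.9]
opening: 66.0
```

>>> play_rows(moves=[[[-0.049, 0, 0.005], 0], [[-0.098, 0, 0.011], 0], [[-0.147, 0, 0.016], 0], [[-0.196, 0, 0.022], 0], [[-0.245, 0, 0.027], 0]])

```text
clock: 45.05
position: [494.0, 243.6, 249.1]
eef_rot: [0.498, -0.501, 0.502, -0.499]
ft_force: [0.4, -1.5, -1.3]
opening: 65.6
```

>>> play_rows(moves=[[[-0.049, 0, 0.006], 0], [[-0.098, 0, 0.011], 0], [[-0.146, 0, 0.017], 0], [[-0.146, 0, 0.017], 0], [[-0.146, 0, 0.017], 0]])

```text
clock: 45.55
position: [511.4, 388.1, 247.6]
eef_rot: [0.499, -0.501, 0.501, -0.499]
ft_force: [-0.2, 0.2, -0.7]
opening: 65.8
```

>>> play_rows(moves=[[[0, 0, 0], 0], [[0, 0, 0], 0]])

```text
clock: 45.75
position: [512.0, 386.1, 248.6]
eef_rot: [0.498, -0.502, 0.502, -0.499]
ft_force: [0.8, 0.1, -1.5]
opening: 65.9
```

Run:
```python
from h import *
goto(512.1,388.7,166.7)
```

```text
t 45.75 pos [512.  386.1 248.6] open 65.9 F [ 0.8  0.1 -1.5] -> shift [-0.0026  0.0819 -0.0001]
```

>>> play_rows(moves=[[[-0.0025, 0.01, 0], 0], [[-0.0025, 0.026, 0], 0], [[-0.0025, 0.028, 0], 0], [[-0.0025, 0.028, 0], 0], [[-0.0025, 0.028, 0], 0]])

```text
clock: 46.25
position: [511.9, 389.5, 220.1]
eef_rot: [0.498, -0.501, 0.502, -0.499]
ft_force: [-0.9, -0.7, -1.2]
opening: 65.4
```

Run:
```python
from h import *
st,s=snap('wrist','w25.png')
goto(512.1,388.7,166.7)
```

```text
t 46.3 pos [512.  389.6 220.3] open 65.4 F [-0.6 -0.5 -1.8] -> shift [0.0009 0.0536 0.0001]
```

View pics/w25.png

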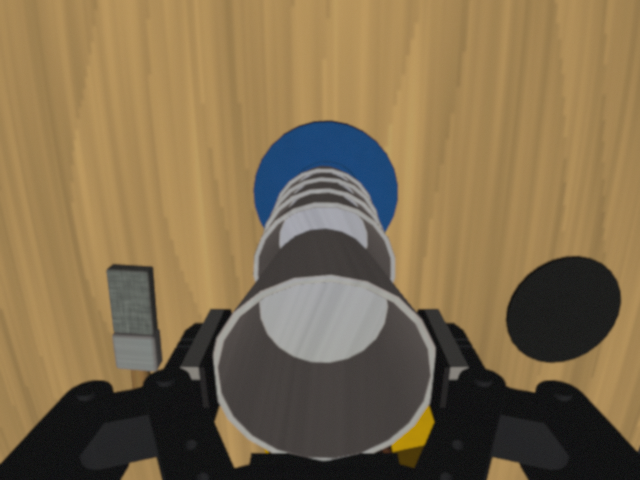

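Aligned (u≈325). Lower, release, retreat.

>>> play_rows(moves=[[[0.001, 0.02, 0], 0], [[0.001, 0.035, 0], 0], [[0.001, 0.045, 0], 0], [[0.001, 0.05, 0], 0], [[0.001, 0.0525, 0], 0]])

```text
clock: 46.8
position: [511.9, 388.8, 167.3]
eef_rot: [0.498, -0.501, 0.502, -0.499]
ft_force: [-1.5, -0.8, 7.1]
opening: 65.7
```

>>> play_rows(moves=[[[0, 0, 0], 0], [[0, 0, 0], 0]])

```text
clock: 47.0
position: [511.8, 388.7, 167.4]
eef_rot: [0.498, -0.501, 0.502, -0.499]
ft_force: [-0.2, 0.1, -0.5]
opening: 65.7
```

>>> play_rows(moves=[[[0, 0, 0], 0], [[0, 0, 0], 0], [[0, 0, 0], 0], [[0, 0, 0], 0]], jaw=0.085)

```text
clock: 47.4
position: [511.7, 388.7, 167.0]
eef_rot: [0.498, -0.501, 0.502, -0.499]
ft_force: [-0.0, 0.4, -0.2]
opening: 84.9
```

>>> play_rows(moves=[[[0, -0.03, 0], 0], [[0, -0.08, 0], 0], [[0, -0.13, 0], 0], [[0, -0.14, 0], 0], [[-0.02, -0.14, 0], 0]])

```text
clock: 47.9
position: [513.3, 408.0, 310.9]
eef_rot: [0.496, -0.501, 0.503, -0.5]
ft_force: [-0.8, -0.1, 0.2]
opening: 85.4
```

>>> play_rows(moves=[[[0, 0, 0], 0], [[0, 0, 0], 0]])

```text
clock: 48.1
position: [511.6, 408.6, 306.1]
eef_rot: [-0.499, 0.501, -0.501, 0.498]
ft_force: [0.8, 0.2, 0.1]
opening: 85.0
```

Run:
```python
from h import *
goto(443,-338,245)
st,s=snap('wrist','w26.png'); pots(st,s,zr=201)
st,s=snap('top','t26.png'); pots(st,s,zr=75,tol=9)
```

```text
t 48.1 pos [511.6 408.6 306.1] open 85.0 F [0.8 0.2 0.1] -> shift [ 0.7469  0.0618 -0.0645]
pot [512.14 388.72  34.02   1.  ] px [325. 271.] zmed 200.7
pot [541.86 162.1   29.05   0.99] px [255. 242.] zmed 73.7
pot [513.24 384.52  30.86   0.64] px [169. 254.] zmed 79.0
pot [ 442.65 -378.69   33.17    0.99] px [484. 288.] zmed 72.7
```

View pics/w26.png

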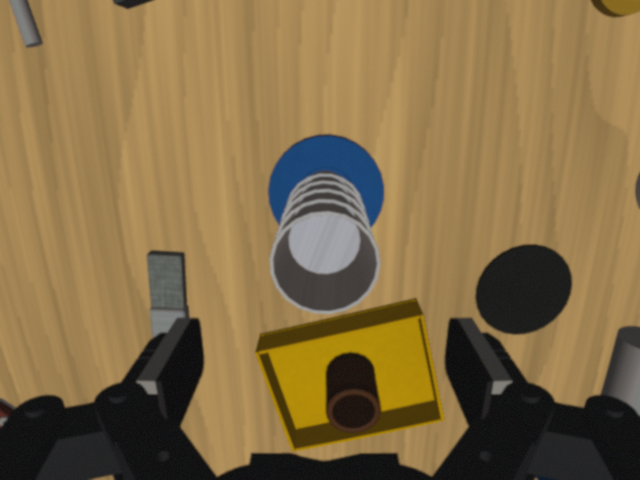

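>>> play_rows(moves=[[[0.049, 0, -0.004], 0], [[0.098, 0, -0.008], 0], [[0.147, 0, -0.012], 0], [[0.196, 0, -0.016], 0], [[0.245, 0, -0.02], 0]])

```text
clock: 48.7
position: [489.4, 161.7, 306.6]
eef_rot: [0.499, -0.501, 0.502, -0.498]
ft_force: [0.8, -0.0, 0.3]
opening: 84.8
```

>>> play_rows(moves=[[[0.049, 0.006, -0.004], 0], [[0.098, 0.012, -0.008], 0], [[0.147, 0.018, -0.012], 0], [[0.196, 0.024, -0.016], 0], [[0.245, 0.03, -0.02], 0]])

```text
clock: 49.2
position: [467.8, -83.2, 276.5]
eef_rot: [0.498, -0.501, 0.502, -0.498]
ft_force: [1.9, 0.0, -0.7]
opening: 84.9
```

>>> play_rows(moves=[[[0.049, 0.006, -0.004], 0], [[0.098, 0.012, -0.009], 0], [[0.147, 0.018, -0.013], 0], [[0.196, 0.024, -0.018], 0], [[0.245, 0.03, -0.022], 0]])

```text
clock: 49.7
position: [444.1, -328.0, 246.5]
eef_rot: [0.498, -0.502, 0.502, -0.498]
ft_force: [1.2, 0.6, 0.4]
opening: 84.8
```

>>> play_rows(moves=[[[0.012, 0, -0.002], 0], [[0.012, 0, -0.002], 0], [[0.012, 0, -0.002], 0], [[0.012, 0, -0.002], 0]])

```text
clock: 50.1
position: [443.6, -336.7, 247.5]
eef_rot: [0.499, -0.501, 0.501, -0.499]
ft_force: [0.7, 0.0, -0.1]
opening: 84.9
```

Run:
```python
from h import *
st,s=snap('wrist','w27.png'); r=pots(st,s); x,y=min(r,key=lambda q:abs(q[1][0]-324)+abs(q[1][1]-250))[0][:2]
goto(x,y,125)
```

```text
pot [ 442.74 -378.57   33.82    1.  ] px [323. 262.] zmed 73.7
t 50.15 pos [ 443.7 -336.7  247.5] open 85.0 F [ 0.6  0.7 -0.5] -> shift [ 0.0418  0.1225 -0.0009]
```

>>> play_rows(moves=[[[0.042, 0, -0.001], 0], [[0.042, 0.04, -0.001], 0], [[0.042, 0.08, -0.001], 0], [[0.042, 0.12, -0.001], 0], [[0.042, 0.12, -0.001], 0]])

```text
clock: 50.65
position: [440.4, -376.1, 121.5]
eef_rot: [-0.498, 0.504, -0.498, 0.499]
ft_force: [-0.4, 0.6, -0.0]
opening: 85.4
```

>>> play_rows(moves=[[[0, 0, 0], 0], [[0, 0, 0], 0]])

```text
clock: 50.85
position: [443.2, -380.7, 130.1]
eef_rot: [0.499, -0.5, 0.503, -0.498]
ft_force: [0.5, 0.6, -0.8]
opening: 85.0
```

Run:
```python
from h import *
st,s=snap('wrist','w28.png'); r=pots(st,s); x,y=min(r,key=lambda q:abs(q[1][0]-324)+abs(q[1][1]-270))[0][:2]
goto(x,y,40)
```

```text
pot [ 443.   -378.76   33.8     1.  ] px [322. 269.] zmed 73.7
t 50.9 pos [ 443.2 -380.9  130.2] open 85.0 F [0.7 0.4 0.7] -> shift [-0.0025  0.0902 -0.0005]
```

>>> play_rows(moves=[[[-0.002, 0.03, -0.0005], 0], [[-0.002, 0.06, -0.0005], 0], [[-0.002, 0.09, -0.0005], 0], [[-0.002, 0.09, -0.0005], 0], [[-0.002, 0.09, -0.0005], 0]])

```text
clock: 51.4
position: [442.1, -378.6, 38.9]
eef_rot: [0.499, -0.501, 0.502, -0.498]
ft_force: [-0.6, -0.6, 0.7]
opening: 85.1
```

>>> play_rows(moves=[[[0, 0, 0], 0], [[0, 0, 0], 0], [[0, 0, 0], 0], [[0, 0, 0], 0], [[0, 0, 0], 0]], jaw=0.06)

```text
clock: 51.9
position: [442.8, -379.6, 40.8]
eef_rot: [0.499, -0.5, 0.503, -0.498]
ft_force: [-2.5, 2.0, 12.0]
opening: 67.0
```

>>> play_rows(moves=[[[0, -0.02, 0], 0], [[0, -0.07, 0], 0], [[0, -0.12, 0], 0], [[0, -0.17, 0], 0], [[0, -0.22, 0], 0]])

```text
clock: 52.4
position: [441.6, -377.9, 261.0]
eef_rot: [0.499, -0.501, 0.502, -0.498]
ft_force: [1.1, -0.9, -1.8]
opening: 67.1
```

>>> play_rows(moves=[[[0, -0.02, 0], 0], [[0, -0.02, 0], 0], [[0, -0.02, 0], 0]])

```text
clock: 52.7
position: [441.8, -378.2, 277.8]
eef_rot: [0.499, -0.501, 0.502, -0.498]
ft_force: [-0.3, -0.1, -2.1]
opening: 67.0
```

Run:
```python
from h import *
goto(512.1,388.6,280)
```

```text
t 52.7 pos [ 441.8 -378.2  277.8] open 67.0 F [-0.3 -0.1 -2.1] -> shift [-0.7672 -0.0032  0.0658]
```

>>> play_rows(moves=[[[-0.049, 0, 0.004], 0], [[-0.098, 0, 0.008], 0], [[-0.147, 0, 0.012], 0], [[-0.196, 0, 0.016], 0], [[-0.245, 0, 0.02], 0]])

```text
clock: 53.2
position: [462.2, -130.8, 275.2]
eef_rot: [-0.499, 0.502, -0.501, 0.498]
ft_force: [1.1, 0.3, -2.2]
opening: 66.7
```

>>> play_rows(moves=[[[-0.049, 0, 0.004], 0], [[-0.098, 0, 0.008], 0], [[-0.147, 0, 0.012], 0], [[-0.196, 0, 0.016], 0], [[-0.245, 0, 0.02], 0]])

```text
clock: 53.7
position: [483.6, 113.9, 275.4]
eef_rot: [-0.499, 0.502, -0.501, 0.498]
ft_force: [1.3, 0.3, -1.3]
opening: 66.9
```

>>> play_rows(moves=[[[-0.049, 0, 0.004], 0], [[-0.098, 0, 0.008], 0], [[-0.147, 0, 0.012], 0], [[-0.196, 0, 0.017], 0], [[-0.245, 0, 0.022], 0]])

```text
clock: 54.2
position: [507.0, 358.6, 275.1]
eef_rot: [-0.499, 0.502, -0.501, 0.498]
ft_force: [1.1, -1.5, -0.5]
opening: 66.4
```

>>> play_rows(moves=[[[-0.028, 0, 0.003], 0], [[-0.028, 0, 0.003], 0], [[-0.028, 0, 0.003], 0], [[-0.028, 0, 0.003], 0]])

```text
clock: 54.6
position: [510.9, 383.8, 276.1]
eef_rot: [-0.499, 0.502, -0.502, 0.498]
ft_force: [0.3, -0.1, -2.2]
opening: 66.6
```

Run:
```python
from h import *
goto(512.1,388.2,196.8)
```

```text
t 54.6 pos [510.9 383.8 276.1] open 66.6 F [ 0.3 -0.1 -2.2] -> shift [-0.0045  0.0793  0.0013]
```

>>> play_rows(moves=[[[-0.0045, 0.01, 0.001], 0], [[-0.0045, 0.024, 0.001], 0], [[-0.0045, 0.026, 0.001], 0], [[-0.0045, 0.026, 0.001], 0], [[-0.0045, 0.026, 0.001], 0]])

```text
clock: 55.1
position: [512.3, 388.9, 251.4]
eef_rot: [0.498, -0.502, 0.502, -0.499]
ft_force: [-0.2, -1.3, -1.3]
opening: 66.9
```

Run:
```python
from h import *
st,s=snap('wrist','w29.png')
goto(512.1,388.2,196.8)
```

```text
t 55.15 pos [512.5 389.1 251.7] open 66.9 F [-0.  -0.2 -0.7] -> shift [ 0.0009  0.0549 -0.0004]
```

View pics/w29.png

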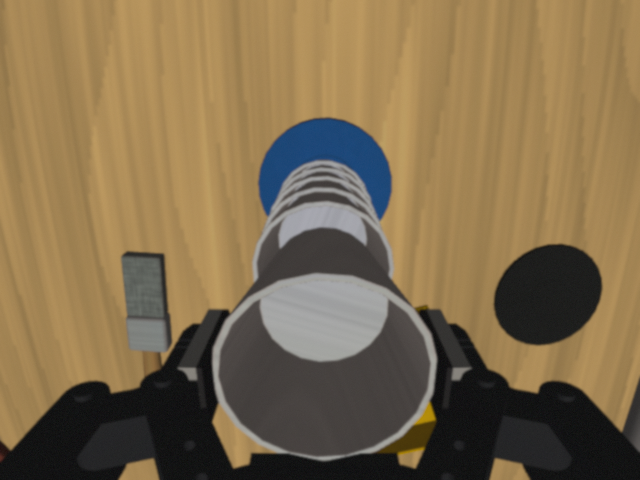

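Aligned over the stack (u≈324). Lower, release, retreat.

>>> play_rows(moves=[[[0.001, 0.02, -0.0005], 0], [[0.001, 0.035, -0.0005], 0], [[0.001, 0.045, -0.0005], 0], [[0.001, 0.051, -0.0005], 0], [[0.001, 0.0535, -0.0005], 0]])

```text
clock: 55.65
position: [512.0, 388.4, 198.3]
eef_rot: [0.498, -0.501, 0.502, -0.499]
ft_force: [-2.3, -0.7, 8.1]
opening: 66.7
```

>>> play_rows(moves=[[[0, 0, 0], 0], [[0, 0, 0], 0]])

```text
clock: 55.85
position: [512.0, 388.3, 198.4]
eef_rot: [0.498, -0.501, 0.502, -0.499]
ft_force: [0.9, -0.2, 2.0]
opening: 67.3
```

>>> play_rows(moves=[[[0, 0, 0], 0], [[0, 0, 0], 0], [[0, 0, 0], 0], [[0, 0, 0], 0]], jaw=0.085)

```text
clock: 56.25
position: [511.7, 388.2, 197.4]
eef_rot: [0.499, -0.502, 0.502, -0.498]
ft_force: [-0.8, -0.4, 0.8]
opening: 85.3
```

>>> play_rows(moves=[[[0, -0.03, 0], 0], [[0, -0.08, 0], 0], [[0, -0.13, 0], 0], [[0, -0.13, 0], 0], [[-0.02, -0.13, 0], 0]])

```text
clock: 56.75
position: [513.1, 407.4, 330.5]
eef_rot: [0.497, -0.501, 0.503, -0.5]
ft_force: [0.1, 0.5, -0.7]
opening: 85.1
```

>>> play_rows(moves=[[[0, 0, 0], 0], [[0, 0, 0], 0]])

```text
clock: 56.95
position: [511.7, 408.2, 326.9]
eef_rot: [0.499, -0.501, 0.501, -0.498]
ft_force: [-0.3, 0.0, -0.2]
opening: 85.3
```

Run:
```python
from h import *
st,s=snap('wrist','w30.png'); pots(st,s,zr=231)
st,s=snap('top','t30.png'); 
H,S,V=hsv(s); C=cloud(st,s); m=(S>150)&((H<6)|(H>174)); ys,xs=np.where(m[230:310,280:400]); P=C[ys+230,xs+280]; P=P[(P[:,2]>8)&(P[:,2]<16)]
print(cv2.minEnclosingCircle(P[:,:2].astype(np.float32)))
x,y=P[:,:2].mean(0); print(x,y); goto(x,y+45,245)
snap('scene','s30.png')
```

```text
pot [512.2  388.27  34.19   1.  ] px [325. 277.] zmed 231.4
((459.08477783203125, -1.4836382865905762), 36.10249328613281)
458.41380429576265 -1.5750831882144012
t 57.05 pos [511.7 407.7 327.1] open 85.0 F [-0.4  0.2  0.1] -> shift [ 0.3646  0.0823 -0.051 ]
```

View pics/w30.png

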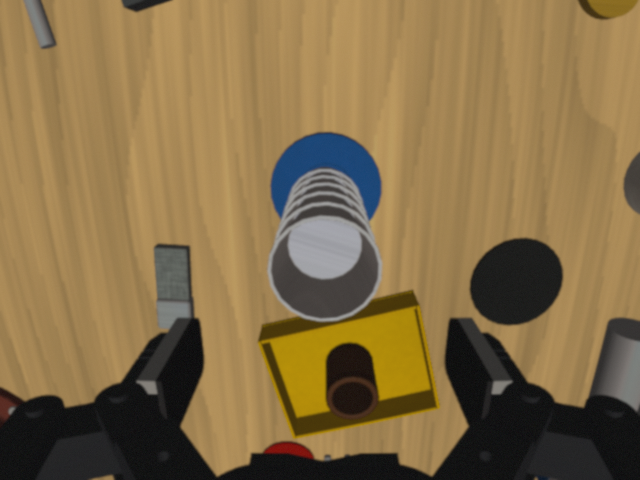

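View pics/s30.png

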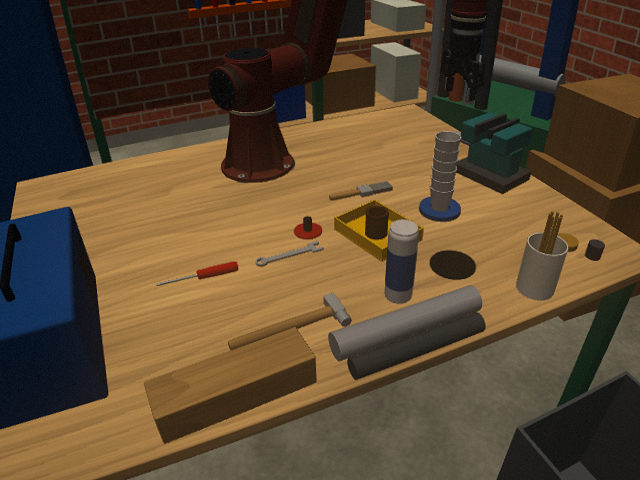

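>>> play_rows(moves=[[[0.049, 0, -0.007], 0], [[0.098, 0, -0.014], 0], [[0.147, 0, -0.021], 0], [[0.196, 0.01, -0.028], 0], [[0.244, 0.02, -0.035], 0]])

```text
clock: 57.6
position: [474.6, 162.5, 307.3]
eef_rot: [0.498, -0.501, 0.502, -0.499]
ft_force: [0.3, -1.5, 0.4]
opening: 85.0
```

>>> play_rows(moves=[[[0.045, 0.02, -0.007], 0], [[0.09, 0.04, -0.013], 0], [[0.121, 0.06, -0.017], 0], [[0.121, 0.06, -0.017], 0], [[0.121, 0.06, -0.017], 0]], jaw=0.05)

```text
clock: 58.1
position: [457.2, 43.0, 247.4]
eef_rot: [-0.498, 0.502, -0.502, 0.498]
ft_force: [0.8, 0.4, 0.7]
opening: 50.0
```

>>> play_rows(moves=[[[0, 0, 0], 0], [[0, 0, 0], 0]])

```text
clock: 58.3
position: [458.0, 44.3, 248.3]
eef_rot: [0.499, -0.501, 0.501, -0.499]
ft_force: [-0.5, 0.1, 0.5]
opening: 50.2
```

```bash
cat >> h.py <<'E'
def lid(st,s,z=12,zk=50):
    H,S,V=hsv(s); m=(S>150)&((H<8)|(H>172))
    n,l,stt,c=cv2.connectedComponentsWithStats(m.astype(np.uint8))
    i=1+np.argmax(stt[1:,4]); print(stt[i])
    f=circ_from_mask(st,s,l==i,z); print('lid flange',np.round(f,2))
    C=cloud(st,s); k=(abs(C[...,2]-zk)<4)&(s['depth']>0)&(np.linalg.norm(C[...,:2]-np.array(f[:2]),axis=2)<30)
    n,l,stt,c=cv2.connectedComponentsWithStats(k.astype(np.uint8)); i=1+np.argmax(stt[1:,4])
    g=circ_from_mask(st,s,l==i,zk); print('knob',np.round(g,2),stt[i],np.median(C[l==i][:,2]))
    return f
E
python3 - <<'E'
from h import *
st,s=snap('wrist','w31.png'); f=lid(st,s); goto(f[0],f[1],20)
E
```

```text
[ 283  195   82   78 4279]
lid flange [ 4.5801e+02 -2.7000e-01  3.7340e+01  1.0000e+00]
knob [4.577e+02 4.300e-01 1.125e+01 1.000e+00] [309 235  29  27 568] 49.257726717993336
t 58.35 pos [458.   44.3 248.2] open 50.0 F [ 0.6 -0.4  0.4] -> shift [ 0.0446  0.2282 -0.    ]
```

View pics/w31.png

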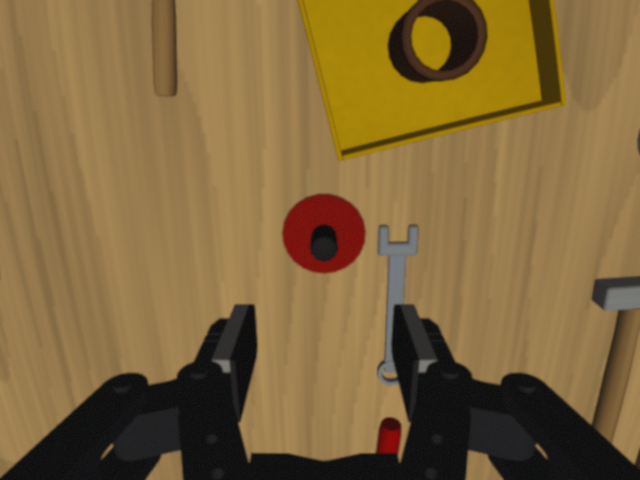

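>>> play_rows(moves=[[[0.0445, 0, 0], 0], [[0.0445, 0.05, 0], 0], [[0.0445, 0.1, 0], 0], [[0.0445, 0.14, 0], 0], [[0.0445, 0.14, 0], 0]])

```text
clock: 58.85
position: [454.0, 0.5, 102.5]
eef_rot: [-0.5, 0.504, -0.499, 0.497]
ft_force: [-0.2, 0.4, 0.6]
opening: 50.2
```

>>> play_rows(moves=[[[0, 0, 0], 0], [[0, 0, 0], 0]])

```text
clock: 59.05
position: [459.0, -1.1, 110.5]
eef_rot: [0.498, -0.5, 0.503, -0.499]
ft_force: [0.3, 0.2, 0.8]
opening: 50.2
```

Run:
```python
from h import *
st,s=snap('wrist','w32.png'); f=lid(st,s); goto(f[0],f[1]+.3,20)
```

```text
[  257   171   129   123 10434]
lid flange [ 4.5812e+02 -1.9000e-01  3.7680e+01  1.0000e+00]
knob [457.94   0.64  11.38   1.  ] [ 298  235   46   45 1557] 49.25220996255081
t 59.1 pos [459.1  -1.2 110.4] open 50.1 F [ 0.2 -0.9 -1.1] -> shift [-0.0015  0.0904 -0.0014]
```

>>> play_rows(moves=[[[-0.0015, 0.03, -0.001], 0], [[-0.0015, 0.06, -0.001], 0], [[-0.0015, 0.08, -0.001], 0], [[-0.0015, 0.09, -0.001], 0], [[-0.0015, 0.09, -0.001], 0]])

```text
clock: 59.6
position: [456.5, 0.5, 17.8]
eef_rot: [0.499, -0.501, 0.501, -0.498]
ft_force: [0.5, 0.0, -0.5]
opening: 49.9
```

>>> play_rows(moves=[[[0, 0, 0], 0], [[0, 0, 0], 0], [[0, 0, 0], 0], [[0, 0, 0], 0], [[0, 0, 0], 0]], jaw=0.015)

```text
clock: 60.1
position: [457.7, 0.1, 19.3]
eef_rot: [0.498, -0.501, 0.502, -0.499]
ft_force: [-0.7, 0.9, 6.9]
opening: 22.2
```

Run:
```python
from h import *
st,s=snap('wrist','w33.png'); goto(458,0.3,20)
```

```text
t 60.15 pos [4.577e+02 1.000e-01 1.930e+01] open 22.8 F [-0.7  1.1  7.5] -> shift [-0.0002 -0.0007  0.0003]
```

View pics/w33.png

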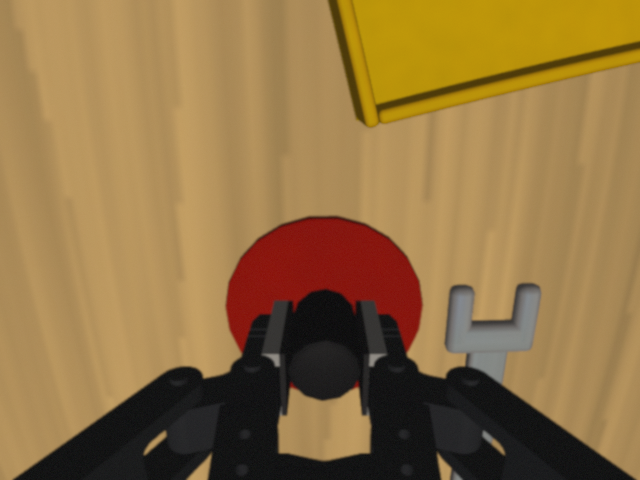

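>>> play_rows(moves=[[[0, -0.02, 0], 0], [[0, -0.07, 0], 0], [[0, -0.12, 0], 0], [[0, -0.17, 0], 0], [[0, -0.22, 0], 0]])

```text
clock: 60.65
position: [456.1, 0.6, 240.1]
eef_rot: [0.498, -0.501, 0.502, -0.499]
ft_force: [0.8, -0.3, -0.8]
opening: 23.2
```

>>> play_rows(moves=[[[0, -0.05, 0], 0], [[0, -0.06, 0], 0], [[0, -0.06, 0], 0], [[0, -0.06, 0], 0]])

```text
clock: 61.05
position: [456.1, 0.6, 296.1]
eef_rot: [-0.499, 0.502, -0.501, 0.498]
ft_force: [-0.4, -0.5, -2.5]
opening: 22.7
```

Run:
```python
from h import *
st,s=snap('wrist','w34.png'); goto(512.1,388,290)
```

```text
t 61.1 pos [455.8   0.7 295.5] open 22.9 F [ 0.5  0.9 -2. ] -> shift [-0.3877  0.0056  0.054 ]
```

View pics/w34.png

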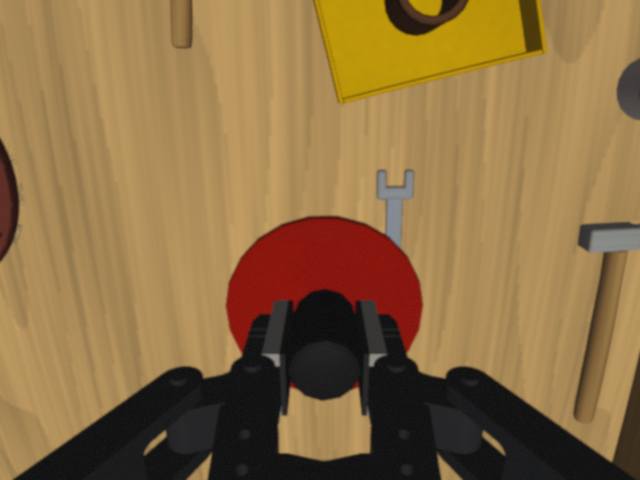

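Lid held unchanged. Carry to the stack, staying high (lid underside ≈276 mm vs rim 231 mm).

>>> play_rows(moves=[[[-0.048, 0, 0.007], 0], [[-0.097, 0, 0.0135], 0], [[-0.145, 0, 0.02], 0], [[-0.194, 0, 0.027], 0], [[-0.242, 0, 0.034], 0]])

```text
clock: 61.6
position: [490.8, 244.3, 295.2]
eef_rot: [-0.499, 0.502, -0.501, 0.498]
ft_force: [0.9, -0.6, -0.2]
opening: 22.6
```

>>> play_rows(moves=[[[-0.045, 0, 0.007], 0], [[-0.09, 0, 0.0135], 0], [[-0.13, 0, 0.019], 0], [[-0.144, 0, 0.02], 0], [[-0.144, 0, 0.02], 0]])

```text
clock: 62.1
position: [511.5, 387.8, 294.2]
eef_rot: [-0.501, 0.501, -0.5, 0.498]
ft_force: [-0.1, 0.3, -2.1]
opening: 22.9
```

>>> play_rows(moves=[[[0, 0, 0], 0], [[0, 0, 0], 0], [[0, 0, 0], 0]])

```text
clock: 62.4
position: [512.7, 385.2, 297.4]
eef_rot: [0.498, -0.502, 0.502, -0.498]
ft_force: [-0.3, -0.1, -0.1]
opening: 23.1
```

Run:
```python
from h import *
st,s=snap('wrist','w35.png'); goto(512.1,388,243.3)
```

```text
t 62.45 pos [512.8 385.3 297.6] open 22.5 F [ 0.5  0.2 -2.2] -> shift [-0.0027  0.0543 -0.0007]
```

View pics/w35.png

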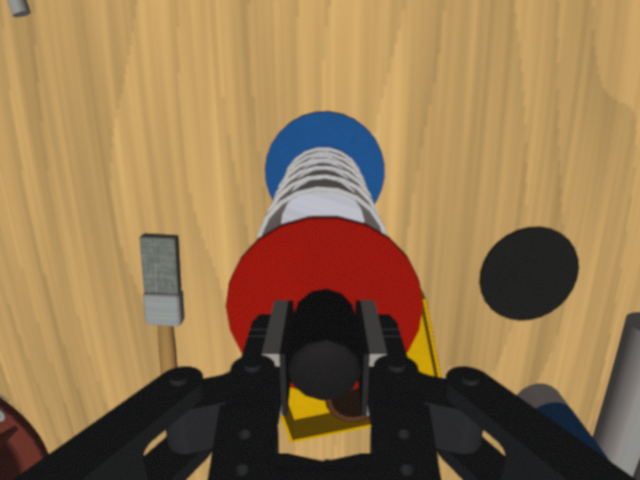

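>>> play_rows(moves=[[[-0.0025, 0.01, -0.0005], 0], [[-0.0025, 0.025, -0.0005], 0], [[-0.0025, 0.03, -0.0005], 0], [[-0.0025, 0.03, -0.0005], 0], [[-0.0025, 0.03, -0.0005], 0]])

```text
clock: 62.95
position: [512.2, 388.6, 267.7]
eef_rot: [0.498, -0.501, 0.502, -0.499]
ft_force: [-0.3, 0.1, -1.1]
opening: 22.7
```

Run:
```python
from h import *
goto(512.1,388,243.3)
```

```text
t 62.95 pos [512.2 388.6 267.7] open 22.7 F [-0.3  0.1 -1.1] -> shift [ 0.0006  0.0244 -0.0001]
```

>>> play_rows(moves=[[[0.0005, 0.01, 0], 0], [[0.0005, 0.017, 0], 0], [[0.0005, 0.021, 0], 0], [[0.0005, 0.0235, 0], 0], [[0.0005, 0.0235, 0], 0]])

```text
clock: 63.45
position: [512.3, 388.4, 244.7]
eef_rot: [0.498, -0.501, 0.502, -0.499]
ft_force: [-0.2, -0.3, 2.9]
opening: 22.7
```

Run:
```python
from h import *
st,s=snap('wrist','w36.png'); goto(512.1,388,243.3)
```

```text
t 63.5 pos [512.3 388.3 244.7] open 22.6 F [-0.1  0.4  4.9] -> shift [ 0.0003  0.0014 -0.0002]
```

View pics/w36.png

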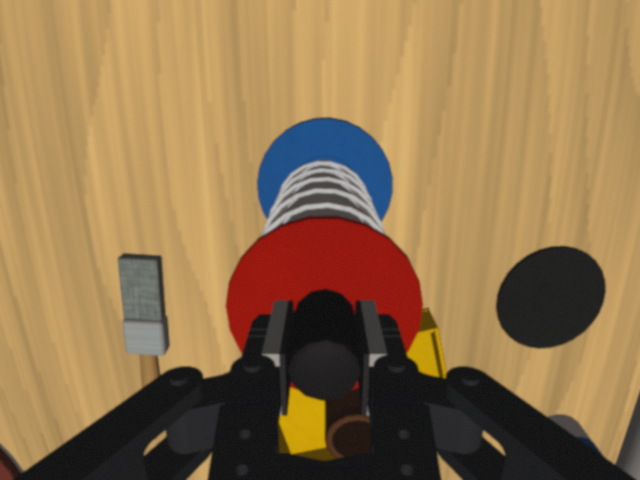

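>>> play_rows(moves=[[[0, 0, 0], 0], [[0, 0, 0], 0], [[0, 0, 0], 0], [[0, 0, 0], 0]], jaw=0.06)

```text
clock: 63.9
position: [512.1, 388.1, 243.7]
eef_rot: [-0.499, 0.502, -0.501, 0.498]
ft_force: [-0.0, 0.3, 0.2]
opening: 60.2
```

>>> play_rows(moves=[[[0, -0.03, 0], 0], [[0, -0.07, 0], 0], [[0, -0.1, 0], 0], [[-0.03, -0.1, 0], 0], [[-0.03, -0.1, 0], 0]])

```text
clock: 64.4
position: [512.4, 420.4, 344.2]
eef_rot: [-0.498, 0.501, -0.501, 0.499]
ft_force: [0.3, -0.2, -0.4]
opening: 59.7
```

>>> play_rows(moves=[[[0, 0, 0], 0], [[0, 0, 0], 0]])

```text
clock: 64.6
position: [512.3, 417.8, 343.4]
eef_rot: [-0.499, 0.502, -0.502, 0.498]
ft_force: [-0.4, 1.1, 0.6]
opening: 60.0
```

Run:
```python
from h import *
st,s=snap('wrist','w37.png'); lid(st,s,236,274); goto(512.1,388,243.3)
C=cloud(st,s); H,S,V=hsv(s); m=(S>150)&((H<8)|(H>172))
n,l,stt,c=cv2.connectedComponentsWithStats(m.astype(np.uint8)); i=1+np.argmax(stt[1:,4]); P=C[l==i]; P=P[abs(P[:,2]-236)<6]
A=np.c_[P[:,:2]-P[:,:2].mean(0),np.ones(len(P))]; print('flange plane',np.linalg.lstsq(A,P[:,2],rcond=None)[0])
snap('scene','s37.png'); snap('top','t37.png')
```

```text
[ 264  219  121  111 8655]
lid flange [512.49 387.74  37.88   1.  ]
knob [512.35 388.58  11.76   1.  ] [ 302  284   44   41 1349] 274.6205011686209
t 64.65 pos [512.3 417.6 343.6] open 60.2 F [-1.  -0.6  0.8] -> shift [2.960e-02 1.003e-01 1.000e-04]
flange plane [ 1.67915366e-03 -1.02402445e-04  2.36843894e+02]
```

View pics/w37.png

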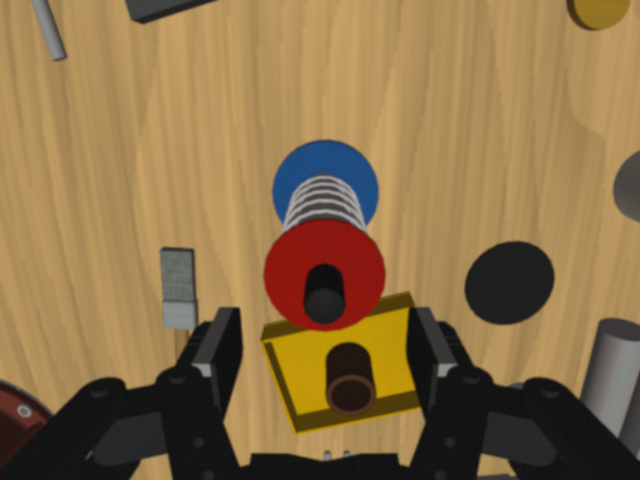

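View pics/s37.png

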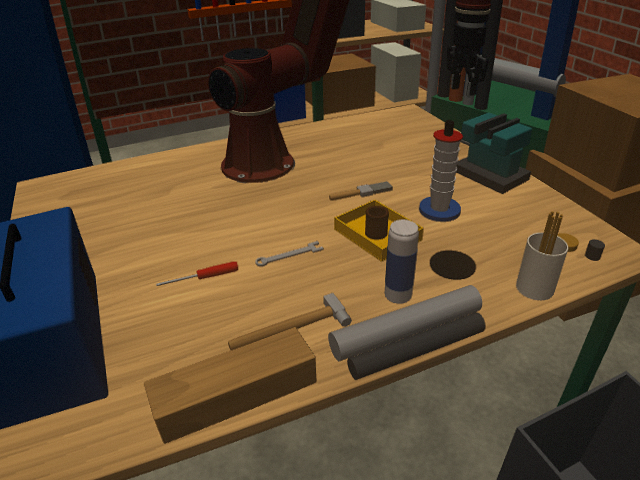

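View pics/t37.png

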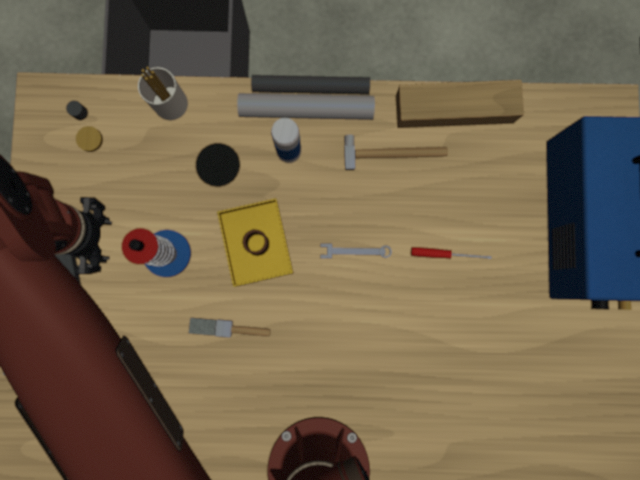

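```bash
python3 -c "
from rig import arm
print(arm.close_job())"
```

```text
the job is handed in; nothing more can be done
None
```

The bench is tidied and I handed the job in at about 65 s of the 210 s allowed. There was no verdict on handing in, so this rests on my own checks.

- **Coupling:** it went first, from the stand to about the middle of the yellow tray. It stands on end there rather than on its side, which fits the judged position and height.
- **Pots:** all six were present and are nested in one stack in the stand's well. The top rim measured 231.4 mm (231 expected), with the axis at (512.2, 388.3) mm. The stand's centre measured about (513.4, 389), so the stack is within about 2 mm of the axis. One pot had been knocked about 6 cm during the run. I found its new position and picked it from there.
- **Lid:** it sits knob up on the top pot at (512.5, 387.7) mm. Its flange top is at 236.8 mm (236 expected), with a slope of about 0.002 rad.
- **Other things:** in the last pictures the tools are where they started, and the gripper is open and about 100 mm clear.

Two checks disagreed slightly. The last pot and the lid each made contact about 1.5 mm higher than calculated. The later camera heights agreed to within 1 mm.

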